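Photograph the cream jars with the shutter pedal and put them away

ROBOT

A 6-joint arm with a two-finger parallel gripper is mounted at the origin on the work surface. World frame = base frame: x ahead of the robot, y to its left, z up, the work surface at z = 0. Lengths are in m, angles in degrees, forces in N, time in s.
With the tool pointing down it reaches from about 0.4 to 0.825 m from the base axis. Payload 7 kg.
Tool frame: the origin (TCP) lies on the centre line of the jaws, within the pads' length; the fingertips stand 19 mm ahead of it and the grasp point (between the pads) is the TCP; z points along the fingers, y is the line along which they close (so a half turn about z gives the same grasp; the last joint's range is limited). The gripper opens to 88 mm and grips with 3 to 60 N. Pads are 19 mm wide; open, the fingers measure 130 mm over their backs; the gripper's body (78 mm by 193 mm) begins 47 mm behind the grasp point.
Start: joints at [16.507, 20.546, 0.682, 0, -70.136, -16.507], TCP at [0.675, -0, 0.246] pointing down, gripper open.
Joint ranges: [-176.03, 176.03], [-82.01, 121.73], [-58.28, 71.71], [-173.87, 95.51], [-174.79, -0.11], [-173.66, 173.66]. Speed limits (degrees/s): [136.94, 136.94, 172.46, 180, 180, 180].

INTERFACE

Orientations are given as [roll, pitch, yaw] about the fixed x, y, z axes, in that order (R = Rz(yaw) Ry(pitch) Rx(roll)).
In Python, from plant import ctrl gives the robot as it stands.
- The arm moves only by the tool move_arm, never from a script. Its argument "motion" is a list of rows, each a list of 3 entries, a list of its own where there are three numbers: the shift along the tool's x, y, z in mm, then the turn, a rotation vector about the tool's x, y, z in degrees, then the closure, from 0 (fully open) to 1 (shut). A call has 1 to 10 rows; each row is the pose to reach, as a shift and turn from the pose commanded when the call began, along the tool's axes at that moment; what a row does not reach only later rows make up. A row lasts 1/12 s, in which the tool goes at most 41.7 mm and 7.16 degrees, less where a joint would pass 70% of its speed; a pose out of reach is approached as far as the arm can. A call with a gripper value outside its range is refused whole. The fingers move at their own pace and stop on an object; the grip force is fixed at half the most. Time passes only in rows, so rows that repeat a pose let the fingers close. It gives the time, the measured TCP pose, the force, the opening and the grip force at its end, in the units of the state.
- ctrl.get_obs(): the state, without advancing time (a new reading comes with each control period).
- ctrl.snapshot(name): name is "scene" or "side" or "wrist"; returns a dict with "color" (384x512x3 uint8, blue, green, red), "camera_matrix" (3x3 intrinsics, pixels), "cam_to_world" (4x4, takes a point from camera to world coordinates). Camera axes: x right, y up, looking along -z (the intrinsics and any distortion apply to the point x, -y, -z); pixel columns grow to the right and rows downward; lengths in m; the calibration is good to about 2 mm. A picture is of the moment at which its call begins. There is no depth.
- ctrl.close_job(): hands the job in; it is judged then, once.
The state is a dict: "clock": time; "joint_pos": joint angles; "qvel": joint speeds; "tau": joint torques, N m; "tool_pos": TCP position; "orientation": TCP orientation; "force": force on the tool from outside, world axes, zero at the start; "moment": the same for the moment, N m; "opening": finger opening in m; "gripper_force": force on a finger pad.
Only numpy, scipy, OpenCV 4.12 (cv2) and the standard library are available. Lean on these libraries where they do the work, as an engineer would, in place of code of your own. Each camera call takes 0.05 s, during which the arm holds its last target. There are 200 camera calls.

TASK

Photograph each cream jar that is there for the online shop, in catalogue order red, turquoise, yellow, purple (skip missing ones): stand it alone and upright in the middle of the grey round mark with its label facing the camera squarely, and press the red shutter pedal fully down to its stop, holding it there for about a second. Afterwards every jar must stand upright in the top tray of the clear stack and the pedal must be up; leave the other things on the table where they are.

Things in the scene. Friction and masses are not known exactly. Their poses are not given: they have to be found in the camera images.
- jar_red: red cylindrical cream jar with lid, 58 mm diameter, 72 mm tall, about 180 g; may be absent. Origin: centre of its underside; z up. Its +x axis points out through its label: a white panel (34 mm wide) with a black square on the side, continued by a white bar (8 mm wide) on the lid that runs from the lid's centre to the label side only.
- jar_turquoise: turquoise cylindrical cream jar with lid, 58 mm diameter, 72 mm tall, about 180 g; may be absent. Origin: centre of its underside; z up. Its +x axis points out through its label: a white panel (34 mm wide) with a black square on the side, continued by a white bar (8 mm wide) on the lid that runs from the lid's centre to the label side only.
- jar_yellow: yellow cylindrical cream jar with lid, 58 mm diameter, 72 mm tall, about 180 g; may be absent. Origin: centre of its underside; z up. Its +x axis points out through its label: a white panel (34 mm wide) with a black square on the side, continued by a white bar (8 mm wide) on the lid that runs from the lid's centre to the label side only.
- jar_purple: purple cylindrical cream jar with lid, 58 mm diameter, 72 mm tall, about 180 g; may be absent. Origin: centre of its underside; z up. Its +x axis points out through its label: a white panel (34 mm wide) with a black square on the side, continued by a white bar (8 mm wide) on the lid that runs from the lid's centre to the label side only.
- photo_stand: fixed white board 130 x 130 x 8 mm with a grey round mark (72 mm diameter) at its centre and a black compact camera (110 mm wide, top 109 mm high) beyond one edge, 167 to 203 mm from the mark, its lens barrel reaching to 135 mm. Origin: under the mark's centre, at table height; +x points level from the mark to the camera, which looks back along -x
- spot (a point): centre of the grey round mark, on the board's upper face (8 mm above the table); same axes as the photo stand
- lens (a point): centre of the camera's lens front, 135 mm from the mark's centre and 68 mm above the table
- pedal_base: fixed black base of the shutter pedal, 170 x 100 x 12 mm. Origin: centre of its underside; the hinge pin lies across it (along y) at x = +60 mm, 32 mm high, between two grey cheeks (to 44 mm high); the treadle reaches from there towards -x and slopes up
- pedal (a joint): red ribbed treadle (135 x 72 x 8 mm) hinged at one end on the pedal base, in rad: 0 = up (sprung), 0.28 = down on its stop, where the treadle is level, its upper face 36 mm above the table. It springs back up when released. Pushed at pedal_pad it needs about 2 N to start and 7 N at the stop
- pedal_pad (a point): the point to push: on the treadle's upper face, in the middle of its ribbed part, 105 mm from the hinge; 65 mm above the table when up, 36 mm when fully down; it moves with the treadle
- tray_stack: fixed stack of four clear plastic trays, each 150 x 300 mm (x by y) with 4 mm walls, 156 mm high in all; only the top one is open from above. Origin: centre of its underside
- top_tray (a point): centre of the inner floor of the top tray (124 mm above the table), same axes as the stack; the inside is 142 x 292 mm, the walls rise 32 mm above this floor
- nail_clipper: steel nail clipper, 75 x 14 x 14 mm, lying flat; leave alone
- trinket_pot: turquoise ceramic trinket pot with brass-knobbed lid, 68 mm diameter, 69 mm tall; leave alone
- hairbrush: round wooden hairbrush, 190 mm long, 28 mm high; leave alone
- folded_mirror: folded red plastic hand mirror, 120 x 80 x 15 mm, lying flat; leave alone
- attar_bottle: amber glass scent bottle with brass cap, 44 mm diameter, about 100 mm tall; leave alone
- bangle: brass bangle, 68 mm diameter, 12 mm high, lying flat; leave alone

How it is judged (in metres and radians):
On the way, in this order (a step that is already met when the one before it is completed fails the run):
1. the red jar stands on the round mark (within 20 mm), other jars over 90 mm away, label facing the camera within 0.26 rad, while the pedal is held at its stop (pad within 4 mm) for 0.3 s (horizontal distance between jar_red and spot below 0.02 m and z of jar_red in the frame of spot below 0.008 m and angle between jar_red's own z axis and vertical below 0.05 rad and angle between the x axis of jar_red and the x axis of photo_stand, either way round below 0.26 rad and x of lens in the frame of jar_red above 0.05 m and z of pedal_pad in the frame of jar_red below 0.032 m and horizontal distance between each of jar_turquoise, jar_yellow, jar_purple and jar_red above 0.09 m), for 0.3 s.
2. the turquoise jar stands on the round mark (within 20 mm), other jars over 90 mm away, label facing the camera within 0.26 rad, while the pedal is held at its stop (pad within 4 mm) for 0.3 s (horizontal distance between jar_turquoise and spot below 0.02 m and z of jar_turquoise in the frame of spot below 0.008 m and angle between jar_turquoise's own z axis and vertical below 0.05 rad and angle between the x axis of jar_turquoise and the x axis of photo_stand, either way round below 0.26 rad and x of lens in the frame of jar_turquoise above 0.05 m and z of pedal_pad in the frame of jar_turquoise below 0.032 m and horizontal distance between each of jar_red, jar_yellow, jar_purple and jar_turquoise above 0.09 m), for 0.3 s.
3. the yellow jar stands on the round mark (within 20 mm), other jars over 90 mm away, label facing the camera within 0.26 rad, while the pedal is held at its stop (pad within 4 mm) for 0.3 s (horizontal distance between jar_yellow and spot below 0.02 m and z of jar_yellow in the frame of spot below 0.008 m and angle between jar_yellow's own z axis and vertical below 0.05 rad and angle between the x axis of jar_yellow and the x axis of photo_stand, either way round below 0.26 rad and x of lens in the frame of jar_yellow above 0.05 m and z of pedal_pad in the frame of jar_yellow below 0.032 m and horizontal distance between each of jar_red, jar_turquoise, jar_purple and jar_yellow above 0.09 m), for 0.3 s.
4. the purple jar stands on the round mark (within 20 mm), other jars over 90 mm away, label facing the camera within 0.26 rad, while the pedal is held at its stop (pad within 4 mm) for 0.3 s (horizontal distance between jar_purple and spot below 0.02 m and z of jar_purple in the frame of spot below 0.008 m and angle between jar_purple's own z axis and vertical below 0.05 rad and angle between the x axis of jar_purple and the x axis of photo_stand, either way round below 0.26 rad and x of lens in the frame of jar_purple above 0.05 m and z of pedal_pad in the frame of jar_purple below 0.032 m and horizontal distance between each of jar_red, jar_turquoise, jar_yellow and jar_purple above 0.09 m), for 0.3 s.
At the end, for the whole second after the job is handed in: every jar present stands upright (within 0.1 rad) and still on the floor of the top tray (underside within 8 mm of it, inside the walls); the pedal is back up (below 0.06 rad) (x of jar_red in the frame of top_tray between -0.05 and 0.05 m and y of jar_red in the frame of top_tray between -0.125 and 0.125 m and z of jar_red in the frame of top_tray between -0.008 and 0.008 m and angle between each of jar_red, jar_turquoise, jar_yellow, jar_purple's own z axis and vertical below 0.1 rad and linear speed of each of jar_red, jar_turquoise, jar_yellow, jar_purple below 0.02 m/s and x of jar_turquoise in the frame of top_tray between -0.05 and 0.05 m and y of jar_turquoise in the frame of top_tray between -0.125 and 0.125 m and z of jar_turquoise in the frame of top_tray between -0.008 and 0.008 m and x of jar_yellow in the frame of top_tray between -0.05 and 0.05 m and y of jar_yellow in the frame of top_tray between -0.125 and 0.125 m and z of jar_yellow in the frame of top_tray between -0.008 and 0.008 m and x of jar_purple in the frame of top_tray between -0.05 and 0.05 m and y of jar_purple in the frame of top_tray between -0.125 and 0.125 m and z of jar_purple in the frame of top_tray between -0.008 and 0.008 m and value of joint pedal below 0.06 rad); the robot touches nothing.
It fails at once if one of the bystanders is moved more than 60 mm (distance of any of nail_clipper, trinket_pot, hairbrush, folded_mirror, attar_bottle, bangle from where it was at the start of the episode above 0.06 m).
Of jar_red, jar_turquoise, jar_yellow, jar_purple only 2 to 3 are there at a start; the rules pass over those that are not, and their reading is None.
At some moment in a run one of jar_red, jar_turquoise, jar_yellow, jar_purple may be knocked a few centimetres aside while the robot is not near it.
It also fails if it takes over 210 s, if anything falls off the work surface, if the arm or the gripper's body presses on something with over 40 N, if the wrist force passes 120 N, or if a joint passes its speed limit or range.

## Working session

There is one attempt and no reset: what is moved stays moved. The work goes in short steps, Python scripts to look and compute and a tool call to move; the robot and the scene stay as the last step left them, time stands still between calls to the robot, and variables do not carry over. Pictures are saved under pics/ and viewed, at most 14 in all, crops included, and the job is handed in when it is done.

Besides the shell and the picture viewer there is one more tool, called after "Call:" as name(argument=value, ...) on one line, values as JSON. move_arm: Moves the arm, as the interface text tells. Its arguments: {"type":"object","properties":{"motion":{"type":"array"}},"required":["motion"]}

```bash
mkdir -p pics; ls
cat > h.py <<'E'
import numpy as np, cv2
from plant import ctrl
def snap(n,f=None):
    s=ctrl.snapshot(n)
    if f: cv2.imwrite('pics/'+f+'.png',s['color'])
    return s
def ray(s,u,v):
    K=np.array(s['camera_matrix']);T=np.array(s['cam_to_world'])
    d=np.linalg.inv(K)@[u,v,1]; d=T[:3,:3]@[d[0],-d[1],-d[2]]
    return T[:3,3],d/np.linalg.norm(d)
def plane(s,u,v,z):
    o,d=ray(s,u,v); return o+d*(z-o[2])/d[2]
def proj(s,p):
    K=np.array(s['camera_matrix']);T=np.array(s['cam_to_world'])
    c=T[:3,:3].T@(np.array(p)-T[:3,3]); q=K@[c[0],-c[1],-c[2]]; return q[:2]/q[2]
def tri(a,pa,b,pb):
    o1,d1=ray(a,*pa);o2,d2=ray(b,*pb)
    t=np.linalg.lstsq(np.c_[d1,-d2],o2-o1,rcond=None)[0]
    p,q=o1+d1*t[0],o2+d2*t[1]; return (p+q)/2,np.linalg.norm(p-q)
E
python3 - <<'E'
from h import *
for n in ('scene','side','wrist'):
    s=snap(n,n+'0'); print(n,np.round(s['camera_matrix'],1).tolist(),np.round(s['cam_to_world'],3).tolist(),[k for k in s])
print(ctrl.get_obs())
E
```

```text
pics
scene [[402.0, 0.0, 262.9], [0.0, 402.0, 197.9], [0.0, 0.0, 1.0]] [[0.827, -0.34, 0.447, 1.028], [0.561, 0.478, -0.675, -0.837], [0.015, 0.81, 0.586, 0.776], [0.0, 0.0, 0.0, 1.0]] ['color', 'camera_matrix', 'cam_to_world']
side [[386.0, 0.0, 258.5], [0.0, 386.0, 192.0], [0.0, 0.0, 1.0]] [[0.936, 0.25, -0.248, 0.208], [-0.353, 0.676, -0.647, -0.854], [0.006, 0.693, 0.721, 1.019], [0.0, 0.0, 0.0, 1.0]] ['color', 'camera_matrix', 'cam_to_world']
wrist [[297.2, 0.0, 258.1], [0.0, 297.2, 187.6], [0.0, 0.0, 1.0]] [[-1.0, 0.0, 0.002, 0.675], [-0.001, -0.961, -0.275, -0.074], [0.001, -0.275, 0.961, 0.385], [0.0, 0.0, 0.0, 1.0]] ['color', 'camera_matrix', 'cam_to_world']
{'clock': 0.15, 'joint_pos': array([ 1.65046981e+01,  2.05816225e+01,  6.45833586e-01, -1.26247760e-02,
       -7.01351721e+01, -1.65069604e+01]), 'qvel': array([ 0.01392978, -0.09829277,  0.15487006,  0.05835505, -0.01187304,
        0.05237713]), 'tau': array([ 1.39394037e-04, -5.83274567e+01,  2.93289685e+01,  7.00122759e+00,
        8.75052094e-03, -9.76538854e-05]), 'tool_pos': array([ 6.74662824e-01, -6.04451403e-05,  2.44848615e-01]), 'orientation': array([ 1.79928591e+02, -8.78332519e-03, -9.00065541e+01]), 'force': array([ 0.80264153, -0.54388921,  0.1678875 ]), 'moment': array([-0.03223898, -0.0341499 , -0.06803234]), 'gripper_force': 0.0, 'opening': 0.08806116980952858}
```

View pics/scene0.png

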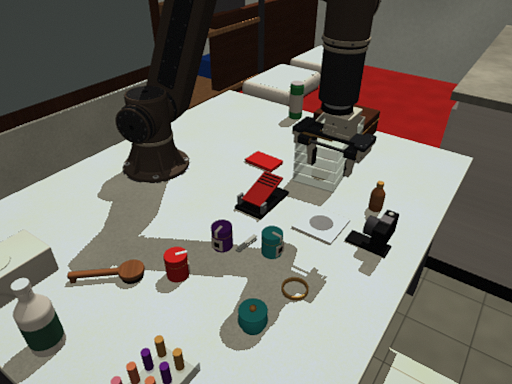

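View pics/side0.png

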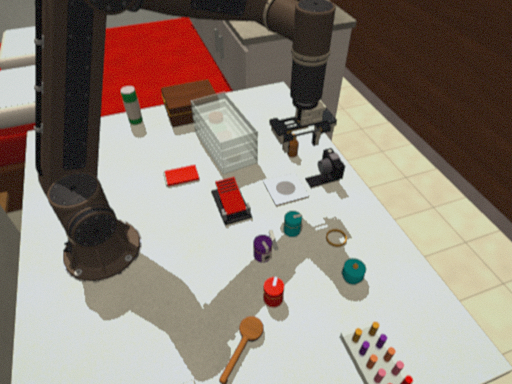

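View pics/wrist0.png

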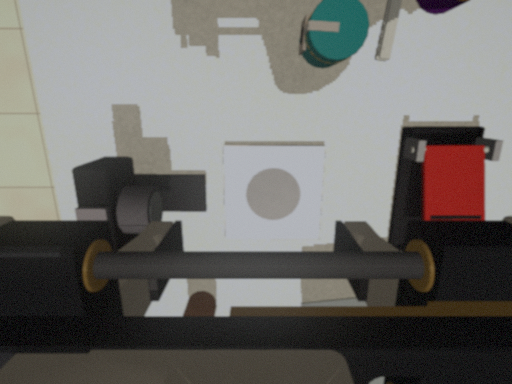

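The jars present are red (scene 177,264), turquoise (272,242) and purple (222,235); there is no yellow. The pot at (253,316) is a bystander. The stand mark is at (321,223), the camera at (382,232), the pedal at (262,192) and the tray stack at (322,165).

```bash
cat >> h.py <<'E'
def hsv(s): return cv2.cvtColor(cv2.GaussianBlur(s['color'],(3,3),0),cv2.COLOR_BGR2HSV)
HR={'red':[(0,6),(174,180)],'turquoise':[(80,100)],'purple':[(125,160)]}
def blobs(s,col,amin=40,smin=110,vmin=40):
    h=hsv(s);m=np.zeros(h.shape[:2],np.uint8)
    for a,b in HR[col]: m|=cv2.inRange(h,(a,smin,vmin),(b,255,255))
    m=cv2.morphologyEx(m,cv2.MORPH_CLOSE,np.ones((5,5)))
    n,l,st,c=cv2.connectedComponentsWithStats(m)
    return [(st[i].tolist(),np.round(c[i],1).tolist(),l==i) for i in range(1,n) if st[i][4]>=amin]
E
python3 - <<'E'
from h import *
S={n:snap(n) for n in('scene','side','wrist')}
for n in S:
    for c in HR:
        for b in blobs(S[n],c): print(n,c,b[0],b[1])
a=cv2.resize(S['scene']['color'][140:290,140:410],None,fx=2.9,fy=2.9,interpolation=cv2.INTER_CUBIC)[:, :780]
b=cv2.resize(S['side']['color'][90:310,150:360],None,fx=2.7,fy=2.7,interpolation=cv2.INTER_CUBIC)
cv2.imwrite('pics/a1.png',a);cv2.imwrite('pics/b1.png',b)
s=S['wrist']
print('mark',plane(s,273,193.5,.008))
E
```

```text
scene red [354, 65, 104, 83, 5485] [407.2, 103.7]
scene red [302, 85, 21, 28, 367] [312.0, 100.8]
scene red [242, 151, 41, 56, 1169] [262.7, 178.2]
scene red [163, 246, 26, 36, 727] [176.0, 263.6]
scene red [112, 377, 9, 7, 52] [116.0, 380.4]
scene turquoise [262, 227, 21, 32, 474] [270.2, 241.0]
scene turquoise [239, 299, 28, 36, 802] [252.5, 316.2]
scene purple [212, 221, 20, 30, 358] [222.9, 232.7]
scene purple [141, 349, 12, 21, 152] [146.7, 358.3]
scene purple [160, 362, 11, 22, 169] [165.2, 372.5]
side red [100, 16, 133, 101, 8102] [154.3, 61.9]
side red [0, 122, 36, 45, 1046] [13.3, 143.8]
side red [165, 165, 34, 21, 504] [181.2, 175.2]
side red [216, 177, 30, 39, 764] [230.2, 196.0]
side red [263, 277, 21, 30, 522] [273.1, 291.3]
side red [393, 362, 10, 12, 63] [397.4, 367.7]
side red [375, 370, 10, 14, 66] [379.5, 375.6]
side red [402, 376, 11, 8, 69] [407.6, 380.0]
side turquoise [284, 212, 18, 24, 339] [292.0, 223.6]
side turquoise [343, 259, 22, 25, 439] [353.3, 270.8]
side purple [255, 236, 17, 25, 264] [261.2, 245.7]
side purple [377, 335, 9, 12, 62] [381.2, 340.4]
side purple [360, 342, 9, 12, 61] [364.2, 347.3]
wrist red [421, 144, 65, 78, 4798] [453.0, 182.7]
wrist turquoise [308, 0, 60, 61, 2592] [339.5, 28.9]
wrist purple [425, 6, 28, 7, 97] [437.6, 9.2]
mark [0.65543338 0.04163051 0.008     ]
```

View pics/a1.png

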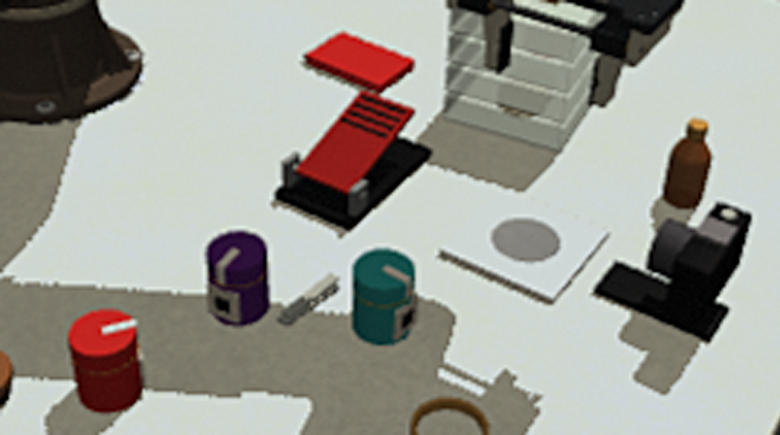

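View pics/b1.png

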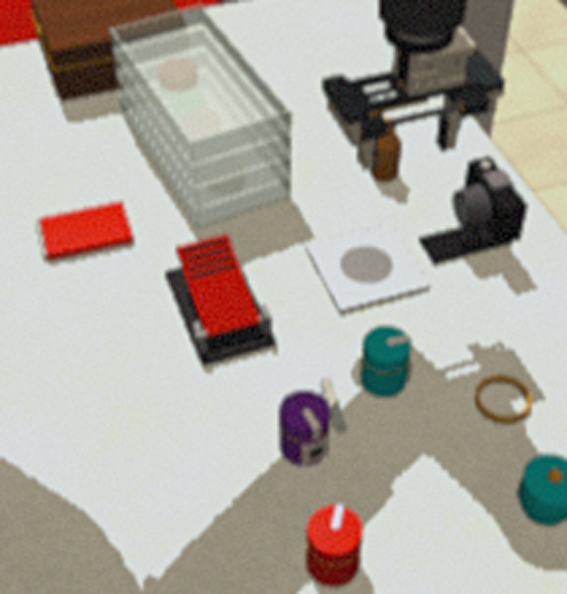

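The enlarged crops show lid centres, label bars, pedal ribs, mark and tray corners clearly, so I'll triangulate them.

Run:
```python
from h import *
np.set_printoptions(precision=4,suppress=True)
a=snap('scene');b=snap('side');w=snap('wrist')
A=lambda p:(p[0]/2.9+140-.3,p[1]/2.9+140-.3); B=lambda p:(p[0]/2.7+150-.3,p[1]/2.7+90-.3)
P={'redlid':((105,335),(334,526)),'redbar':((136,324),(338,507)),'turlid':((384,269),(386,343)),'turbar':((411,281),(408,340)),
'purlid':((238,249),(304,409)),'purbar':((222,272),(318,430)),'mark':((526,240),(366,265)),'ribs':((379,117),(206,254)),
'lens':((668,248),(470,208)),'hingeL':((290,172),(198,328)),'hingeR':((357,198),(264,322)),'stackbotNW':((445,122),(200,224)),'stackbotE':((558,150),(290,193)),
'bottle':((697,126),(384,118)),'pboxmid':((349,189),(236,327))}
for k,(p,q) in P.items():
    x,e=tri(a,A(p),b,B(q)); print(k,x,round(e,4))
for k,q in {'rimNW':(113,28),'rimNE':(203,10),'rimSE':(291,115),'rimSW':(190,152)}.items(): print(k,plane(b,*B(q),.156))
for k in ('redlid','redbar','turlid','turbar','purlid','purbar'):
    print(k,plane(a,*A(P[k][0]),.072),plane(b,*B(P[k][1]),.072))
# board corners wrist
for p in [(224,143),(325,143),(224,240),(322,240)]: print('board',plane(w,*p,.008))
for p in [(404,127),(482,127),(425,147),(483,145),(392,240)]: print('pedal',plane(w,*p,.012),plane(w,*p,.036),plane(w,*p,.06))
```

```text
redlid [ 0.4483 -0.3493  0.069 ] 0.0013
redbar [ 0.4613 -0.3271  0.069 ] 0.004
turlid [ 0.599  -0.1427  0.0712] 0.0021
turbar [ 0.6274 -0.1435  0.0691] 0.0064
purlid [ 0.4724 -0.1996  0.0725] 0.0031
purbar [ 0.4777 -0.2294  0.0682] 0.0024
mark [0.6565 0.0414 0.0086] 0.0035
ribs [0.4454 0.0848 0.0593] 0.0007
lens [0.8029 0.0356 0.0721] 0.0035
hingeL [ 0.4019 -0.0182  0.0321] 0.0124
hingeR [ 0.4869 -0.0222  0.0273] 0.0052
stackbotNW [0.4688 0.1988 0.002 ] 0.0048
stackbotE [0.6102 0.2128 0.0081] 0.0007
bottle [0.7581 0.223  0.0953] 0.0046
pboxmid [0.457  0.0033 0.0073] 0.0118
rimNW [0.4338 0.4941 0.156 ]
rimNE [0.574  0.4952 0.156 ]
rimSE [0.6082 0.2049 0.156 ]
rimSW [0.4579 0.1769 0.156 ]
redlid [ 0.4509 -0.3521  0.072 ] [ 0.4477 -0.3502  0.072 ]
redbar [ 0.4632 -0.3269  0.072 ] [ 0.46  -0.331  0.072]
turlid [ 0.5992 -0.1421  0.072 ] [ 0.5982 -0.1446  0.072 ]
turbar [ 0.6284 -0.1419  0.072 ] [ 0.6247 -0.1495  0.072 ]
purlid [ 0.4716 -0.1971  0.072 ] [ 0.472  -0.2011  0.072 ]
purbar [ 0.4803 -0.2311  0.072 ] [ 0.4762 -0.2333  0.072 ]
board [ 0.7187 -0.0251  0.008 ]
board [ 0.5907 -0.0252  0.008 ]
board [0.7229 0.1095 0.008 ]
board [0.5865 0.1094 0.008 ]
pedal [ 0.4953 -0.0455  0.012 ] [ 0.5069 -0.0474  0.036 ] [ 0.5185 -0.0492  0.06  ]
pedal [ 0.3989 -0.0456  0.012 ] [ 0.4167 -0.0474  0.036 ] [ 0.4345 -0.0493  0.06  ]
pedal [ 0.4655 -0.0208  0.012 ] [ 0.479  -0.0242  0.036 ] [ 0.4925 -0.0277  0.06  ]
pedal [ 0.393  -0.0234  0.012 ] [ 0.4112 -0.0266  0.036 ] [ 0.4293 -0.0299  0.06  ]
pedal [0.4911 0.1074 0.012 ] [0.5029 0.0957 0.036 ] [0.5148 0.084  0.06  ]
```

Poses are good to a few mm. The mark is at about (0.656, 0.041) with the camera along +x, the pad at about (0.445, 0.083), and the tray at about (0.52, 0.345) turned about 6°. Moving above the red jar.

Call:
move_arm(motion=[[[180,115,0],[0,0,14],0],[[180,115,0],[0,0,14],0],[[180,115,0],[0,0,14],0],[[180,115,0],[0,0,14],0],[[351,226,0],[0,0,28],0],[[351,226,0],[0,0,28],0],[[351,226,0],[0,0,28],0],[[351,226,0],[0,0,28],0],[[351,226,0],[0,0,28],0],[[351,226,0],[0,0,28],0]])

```text
clock: 1.28
tool_pos: [0.4481, -0.3517, 0.246]
orientation: [-180.0, 0.0, -118.0]
force: [0.9, -0.9, -0.6]
opening: 0.0876
gripper_force: 0.0
```

```bash
cat >> h.py <<'E'
def lid(s,col,z=.072,near=None):
    """Lid centre (hull of coloured blob's top face region) and label bar direction, on plane z."""
    bs=blobs(s,col,150); 
    if near is not None: bs=[min(bs,key=lambda b:np.linalg.norm(plane(s,*b[1],z)[:2]-near))]
    b=max(bs,key=lambda b:b[0][4])
    pts=np.argwhere(b[2])[:,::-1].astype(np.int32)
    m=np.zeros(b[2].shape,np.uint8); cv2.fillConvexPoly(m,cv2.convexHull(pts),1)
    h=hsv(s); wh=(m>0)&(h[...,1]<90)&(h[...,2]>110)
    ww=np.argwhere(wh)[:,::-1]
    return b,m,ww
E
python3 - <<'E'
from h import *
np.set_printoptions(precision=4,suppress=True)
o=ctrl.get_obs();print(o['clock'],o['tool_pos'],o['orientation'],o['joint_pos'],o['force'])
s=snap('wrist','w1')
b,m,ww=lid(s,'red');print(b[0],b[1],len(ww),ww.mean(0))
E
```

```text
1.2833 [ 0.4481 -0.3517  0.246 ] [-179.953     0.007  -117.9808] [-18.4546  10.6305 -12.8935   0.001  -66.4285  -9.5265] [ 0.9402 -0.9447 -0.6409]
[235, 140, 51, 54, 1904] [260.1, 165.4] 196 [258.8571 181.5   ]
```

View pics/w1.png

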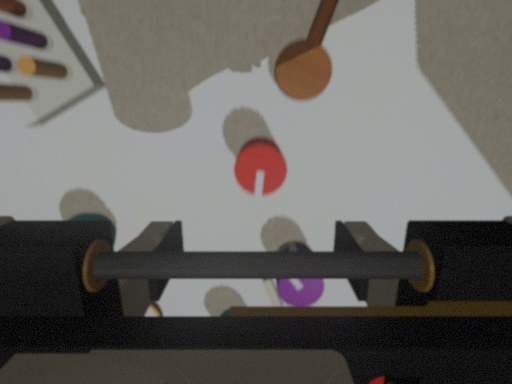

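The wrist view shows the red lid centred at about (260.5,168), with the bar running down to (258,194). The surroundings are clear.

```bash
cat >> h.py <<'E'
def meas(s,col,z=.072,near=None):
    b,m,ww=lid(s,col,z,near)
    # lid = bright part of the blob; circle through it
    h=hsv(s);v=h[...,2][b[2]];t,_=cv2.threshold(v.reshape(-1,1),0,255,cv2.THRESH_OTSU)
    lm=((b[2]&(h[...,2]>t)).astype(np.uint8))
    for u in ww: lm[u[1],u[0]]=1
    lm=cv2.morphologyEx(lm,cv2.MORPH_OPEN,np.ones((5,5)))
    cs=cv2.findContours(lm,cv2.RETR_EXTERNAL,cv2.CHAIN_APPROX_NONE)[0]
    (c,d,a)=cv2.fitEllipse(cv2.convexHull(max(cs,key=cv2.contourArea)))
    C=plane(s,*c,z);W=plane(s,*ww.mean(0),z);f=W-C
    return C,np.degrees(np.arctan2(f[1],f[0])),np.linalg.norm(f),np.round(c,1),np.round(d,1),b[0]
E
python3 - <<'E'
from h import *
np.set_printoptions(precision=4,suppress=True)
s=snap('wrist');m=meas(s,'red');print(m)
print('manual',plane(s,260.5,168,.072),plane(s,258.8,181.5,.072))
T=s['cam_to_world'];print(T[:3,3])
E
```

```text
(array([ 0.4458, -0.3535,  0.072 ]), np.float64(56.37988374050946), np.float64(0.014636586222980346), array([258.6, 176.5]), array([49.3, 50.8]), [234, 145, 50, 57, 1949])
manual [ 0.4396 -0.3608  0.072 ] [ 0.4483 -0.3484  0.072 ]
[ 0.4103 -0.4216  0.3861]
```

Run:
```python
from h import *
np.set_printoptions(precision=4,suppress=True)
for i in range(2):
    s=snap('wrist','w2' if i else None);m=meas(s,'red');print(m, ctrl.get_obs()['tool_pos'],s['cam_to_world'][:3,3])
    print(meas(snap('scene'),'red',near=[.449,-.35])[0])
cv2.imwrite('pics/w2c.png',cv2.resize(s['color'][120:220,200:320],None,fx=4,fy=4))
```

```text
(array([ 0.4458, -0.3535,  0.072 ]), np.float64(55.89154790040733), np.float64(0.014433096614531066), array([259.2, 174.1]), array([49.5, 51. ]), [234, 144, 51, 55, 1945]) [ 0.4476 -0.3526  0.2457] [ 0.4118 -0.4195  0.3859]
[ 0.4465 -0.3519  0.072 ]
(array([ 0.446 , -0.3535,  0.072 ]), np.float64(56.08746874688823), np.float64(0.01449288720082853), array([259.9, 170.8]), array([50. , 51.1]), [235, 140, 51, 56, 1960]) [ 0.4493 -0.3506  0.2457] [ 0.4142 -0.417   0.3858]
[ 0.4465 -0.3518  0.072 ]
```

View pics/w2c.png

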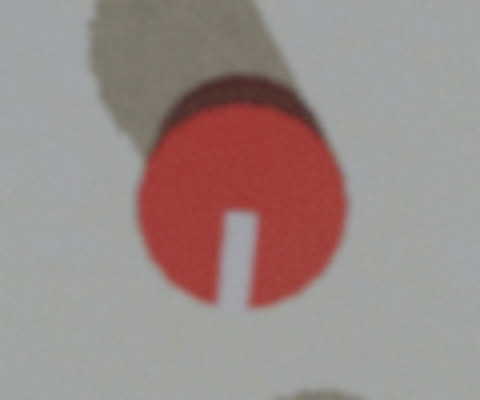

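The red jar is at (0.446, -0.3535) with its label at 56°, and the scene camera agrees. Descending, gripping and lifting.

Call:
move_arm(motion=[[[4,1,60],[0,0,0],0],[[4,1,100],[0,0,0],0],[[4,1,140],[0,0,0],0],[[4,1,165],[0,0,0],0],[[4,1,185],[0,0,0],0],[[4,1,196],[0,0,0],0],[[4,1,196],[0,0,0],0],[[4,1,196],[0,0,0],1],[[4,1,196],[0,0,0],1],[[4,1,196],[0,0,0],1]])

```text
clock: 2.42
tool_pos: [0.4481, -0.3537, 0.0515]
orientation: [-179.8, 0.0, -118.0]
force: [0.8, -0.0, 0.7]
opening: 0.073
gripper_force: 0.0
```

Call:
move_arm(motion=[[[0,0,0],[0,0,0],1],[[0,0,0],[0,0,0],1],[[0,0,0],[0,0,0],1],[[0,0,-5],[0,0,0],1],[[0,0,-20],[0,0,0],1],[[0,0,-45],[0,0,0],1],[[0,0,-75],[0,0,0],1],[[0,0,-100],[0,0,0],1],[[0,0,-100],[0,0,0],1],[[0,0,-100],[0,0,0],1]])

```text
clock: 3.25
tool_pos: [0.4474, -0.3537, 0.1514]
orientation: [-179.8, 0.0, -118.0]
force: [-1.2, -0.4, -3.0]
opening: 0.0577
gripper_force: 30.0
```

Call:
move_arm(motion=[[[-25,0,0],[0,0,5.6],1],[[-65,0,0],[0,0,11.2],1],[[-106,0,0],[0,0,16.8],1],[[-147,0,0],[0,0,22.4],1],[[-188,0,0],[0,0,28],1],[[-229,0,0],[0,0,33.6],1],[[-270,0,0],[0,0,39.2],1],[[-311,0,0],[0,0,44.8],1],[[-352,0,0],[0,0,50.4],1],[[-393,0,0],[0,0,56],1]])

```text
clock: 4.08
tool_pos: [0.6308, -0.0046, 0.148]
orientation: [-180.0, -0.1, -174.3]
force: [0.7, -1.2, -2.2]
opening: 0.0579
gripper_force: 30.0
```

Call:
move_arm(motion=[[[-15,22,0],[0,0,0],1],[[-25,38,0],[0,0,0],1],[[-29,46,0],[0,0,0],1],[[-29,46,0],[0,0,0],1],[[-29,46,20],[0,0,0],1],[[-29,46,45],[0,0,0],1],[[-29,46,65],[0,0,0],1],[[-29,46,75],[0,0,0],1],[[-29,46,75],[0,0,0],1],[[-29,46,75],[0,0,0],1]])

```text
clock: 4.92
tool_pos: [0.6549, 0.0413, 0.0745]
orientation: [-180.0, -0.1, -174.0]
force: [1.1, 0.5, -2.6]
opening: 0.0578
gripper_force: 30.0
```

Run:
```python
from h import *
np.set_printoptions(precision=4,suppress=True)
o=ctrl.get_obs();print(o['clock'],o['tool_pos'],o['orientation'],o['joint_pos'],o['force'])
a=snap('scene');b=snap('side')
i=np.hstack([cv2.resize(x['color'][y:y+120,c:c+120],None,fx=3.3,fy=3.3) for x,y,c in((a,150,260),(b,120,230))]);cv2.imwrite('pics/p1.png',i)
print('mark a',[proj(a,[.656,.0414,z]) for z in (.008,.08)],proj(b,[.656,.0414,.08]))
for c in('turquoise','purple'): print(c,meas(a,c,near=[.6,-.14] if c[0]=='t' else [.47,-.2])[:3],meas(b,c,near=[.6,-.14] if c[0]=='t' else [.47,-.2])[:3])
```

```text
4.9167 [0.6549 0.0413 0.0745] [-179.9663   -0.0614 -174.0322] [  20.6168   27.1803  -13.215     0.0224  -49.6727 -104.6635] [ 1.1178  0.4847 -2.6019]
mark a [array([320.583 , 223.0342]), array([323.0515, 203.8668])] [286.2172 173.2661]
turquoise (array([ 0.5877, -0.1451,  0.072 ]), np.float64(14.070830214776468), np.float64(0.021889101040051664)) (array([ 0.5887, -0.149 ,  0.072 ]), np.float64(17.949333333024516), np.float64(0.019768888468997527))
purple (array([ 0.4762, -0.2051,  0.072 ]), np.float64(-120.78062330478545), np.float64(0.008492058471956847)) (array([ 0.4767, -0.2115,  0.072 ]), np.float64(-115.8611679911745), np.float64(0.007322688031800369))
```

View pics/p1.png

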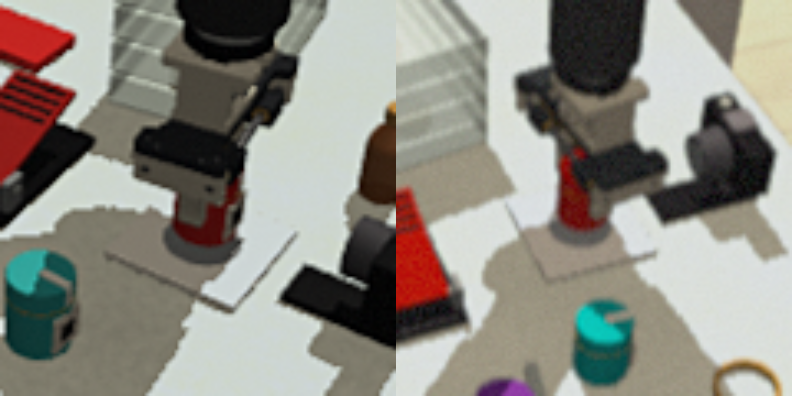

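The red jar is upright about 16 mm above the mark, centred, with its label towards the camera. Setting it down, releasing and rising.

Call:
move_arm(motion=[[[0,0,8],[0,0,0],1],[[0,0,13],[0,0,0],1],[[0,0,16],[0,0,0],1],[[0,0,16],[0,0,0],1],[[0,0,16],[0,0,0],0],[[0,0,16],[0,0,0],0],[[0,0,16],[0,0,0],0],[[0,0,16],[0,0,0],0],[[0,0,16],[0,0,0],0],[[0,0,16],[0,0,0],0]])

```text
clock: 5.85
tool_pos: [0.6552, 0.0424, 0.0586]
orientation: [180.0, 0.0, -174.0]
force: [-0.2, -0.4, -0.0]
opening: 0.0868
gripper_force: 0.0
```

Call:
move_arm(motion=[[[0,0,-20],[0,0,0],0],[[0,0,-60],[0,0,0],0],[[0,0,-100],[0,0,0],0],[[0,0,-140],[0,0,0],0],[[0,0,-180],[0,0,0],0],[[0,0,-187],[0,0,0],0],[[0,0,-187],[0,0,0],0],[[0,0,-187],[0,0,0],0]])

```text
clock: 6.52
tool_pos: [0.6552, 0.0425, 0.2462]
orientation: [180.0, 0.1, -174.0]
force: [-0.3, -0.3, -0.4]
opening: 0.0878
gripper_force: 0.0
```

Run:
```python
from h import *
np.set_printoptions(precision=4,suppress=True)
o=ctrl.get_obs();print(o['clock'],o['tool_pos'],o['orientation'],o['force'])
w=snap('wrist','w3');print(meas(w,'red',.08,near=[.656,.041]))
g=cv2.inRange(hsv(w),(0,0,60),(180,40,135));print('mark px expected',proj(w,[.656,.0414,.008]))
o=ctrl.get_obs();print(o['tool_pos'])
```

```text
6.5167 [0.6552 0.0425 0.2462] [ 179.9553    0.0892 -174.0073] [-0.2949 -0.3361 -0.4037]
(array([0.6547, 0.0422, 0.08  ]), np.float64(0.08543494694055104), np.float64(0.014971324174301547), array([258., 174.]), array([50.3, 52.9]), [232, 144, 52, 56, 2062])
mark px expected [257.1997 161.9953]
[0.6547 0.0424 0.2449]
```

View pics/w3.png

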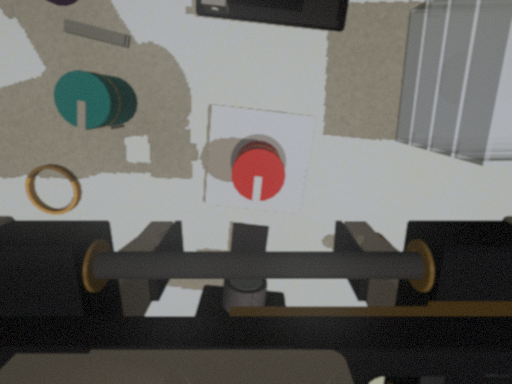

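The red jar stands at (0.6547, 0.0422) with its label at 0°. Going to the pedal with the fingers closed.

Call:
move_arm(motion=[[[40,12,0],[0,0,0],1],[[80,24,0],[0,0,0],1],[[120,36,0],[0,0,0],1],[[160,49,0],[0,0,0],1],[[190,58,20],[0,0,0],1],[[205,63,60],[0,0,0],1],[[205,63,100],[0,0,0],1],[[205,63,140],[0,0,0],1],[[205,63,150],[0,0,0],1],[[205,63,150],[0,0,0],1]])

```text
clock: 7.4
tool_pos: [0.4417, 0.0819, 0.0916]
orientation: [-179.8, -0.4, -174.0]
force: [-0.0, 0.3, 0.5]
opening: 0.0265
gripper_force: 0.0
```

Call:
move_arm(motion=[[[0,0,6],[0,0,0],1],[[0,0,12],[0,0,0],1],[[0,0,18],[0,0,0],1],[[0,0,24],[0,0,0],1],[[0,0,30],[0,0,0],1],[[0,0,36],[0,0,0],1],[[0,0,40],[0,0,0],1],[[0,0,40],[0,0,0],1]])

```text
clock: 8.07
tool_pos: [0.4459, 0.0846, 0.0556]
orientation: [179.9, 0.1, -174.0]
force: [0.3, 4.6, 7.2]
opening: 0.0003
gripper_force: 3.5
```

Run:
```python
from h import *
np.set_printoptions(precision=4,suppress=True)
o=ctrl.get_obs();print(o['clock'],o['tool_pos'],o['orientation'],o['force'],o['opening'])
a=snap('scene');b=snap('side')
i=np.hstack([cv2.resize(x['color'][y:y+120,c:c+120],None,fx=3.3,fy=3.3) for x,y,c in((a,130,210),(b,110,190))]);cv2.imwrite('pics/p2.png',i)
```

```text
8.0667 [0.4459 0.0846 0.0556] [ 179.9266    0.1375 -173.9736] [0.2502 4.5932 7.1812] 0.00033382686486449487
```

View pics/p2.png

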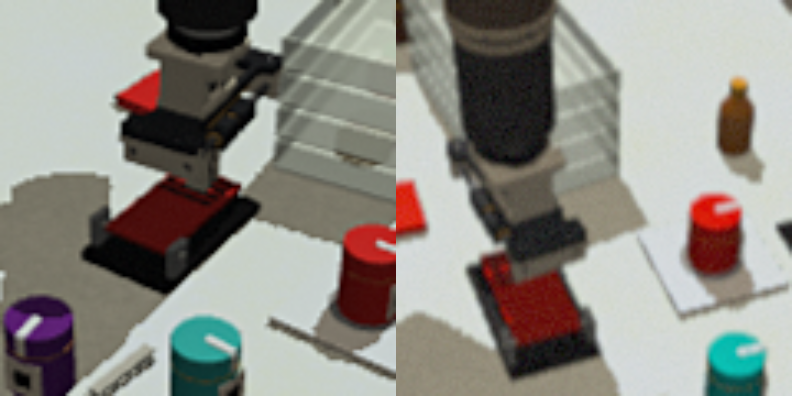

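The treadle is almost level and the red jar stands alone on the mark. Pressing a little further onto the stop and holding.

Call:
move_arm(motion=[[[0,0,1],[0,0,0],1],[[0,0,2],[0,0,0],1],[[0,0,3],[0,0,0],1],[[0,0,3],[0,0,0],1],[[0,0,3],[0,0,0],1],[[0,0,3],[0,0,0],1],[[0,0,3],[0,0,0],1],[[0,0,3],[0,0,0],1],[[0,0,3],[0,0,0],1],[[0,0,3],[0,0,0],1]])

```text
clock: 9.0
tool_pos: [0.4461, 0.0847, 0.0543]
orientation: [179.9, 0.2, -173.9]
force: [-6.0, 4.9, 24.0]
opening: 0.0006
gripper_force: 12.1
```

The force rise to 24 N with the tip at 35 mm means the pedal is on its stop. Holding a little longer, then rising.

Call:
move_arm(motion=[[[0,0,0],[0,0,0],1],[[0,0,0],[0,0,0],1],[[0,0,0],[0,0,0],1],[[0,0,0],[0,0,0],1],[[0,0,0],[0,0,0],1],[[0,0,-6],[0,0,0],1],[[0,0,-14],[0,0,0],1],[[0,0,-26],[0,0,0],1],[[0,0,-40],[0,0,0],1],[[0,0,-60],[0,0,0],1]])

```text
clock: 9.83
tool_pos: [0.4433, 0.0826, 0.1118]
orientation: [-179.9, -0.2, -174.0]
force: [0.0, 0.3, -0.2]
opening: 0.0004
gripper_force: 0.0
```

Call:
move_arm(motion=[[[0,0,-40],[0,0,0],0],[[0,0,-80],[0,0,0],0],[[0,0,-120],[0,0,0],0],[[-40,-11,-132],[0,0,0],0],[[-80,-23,-132],[0,0,0],0],[[-120,-35,-132],[0,0,0],0],[[-160,-47,-132],[0,0,0],0],[[-200,-62,-132],[0,0,0],0],[[-203,-64,-132],[0,0,0],0],[[-203,-64,-132],[0,0,0],0]])

```text
clock: 10.67
tool_pos: [0.6545, 0.0397, 0.2415]
orientation: [-179.9, -0.2, -174.1]
force: [-0.4, -0.5, -0.6]
opening: 0.0618
gripper_force: 0.0
```

Run:
```python
from h import *
np.set_printoptions(precision=4,suppress=True)
o=ctrl.get_obs();print(o['clock'],o['tool_pos'],o['orientation'],o['force'],o['opening'])
w=snap('wrist');print(meas(w,'red',.08,near=[.656,.041]));print(meas(w,'turquoise',near=[.6,-.14]))
a=snap('scene');b=snap('side')
print([x[1] for x in blobs(a,'red')],[x[1] for x in blobs(b,'red')])
cv2.imwrite('pics/s4.png',cv2.resize(b['color'][80:300,150:370],None,fx=2.7,fy=2.7,interpolation=cv2.INTER_CUBIC))
```

```text
10.6667 [0.6545 0.0397 0.2415] [-179.9429   -0.2497 -174.1474] [-0.3554 -0.5292 -0.5829] 0.06182430220793781
(array([0.6548, 0.0422, 0.08  ]), np.float64(2.0456439479996797), np.float64(0.014610449163063454), array([260.8, 177. ]), array([51.2, 53.3]), [234, 147, 54, 56, 2104])
(array([ 0.5629, -0.109 ,  0.072 ]), np.float64(-7.633285570376158), np.float64(0.013677213557888574), array([116.3,  68.3]), array([53.6, 61.8]), [89, 39, 57, 60, 2370])
[[406.1, 103.3], [311.4, 100.1], [262.7, 178.3], [321.7, 212.3], [116.0, 380.4]] [[149.3, 62.6], [12.6, 144.4], [181.3, 175.1], [285.9, 180.6], [230.2, 196.0], [397.3, 367.6], [379.5, 375.7], [407.5, 380.0]]
```

View pics/s4.png

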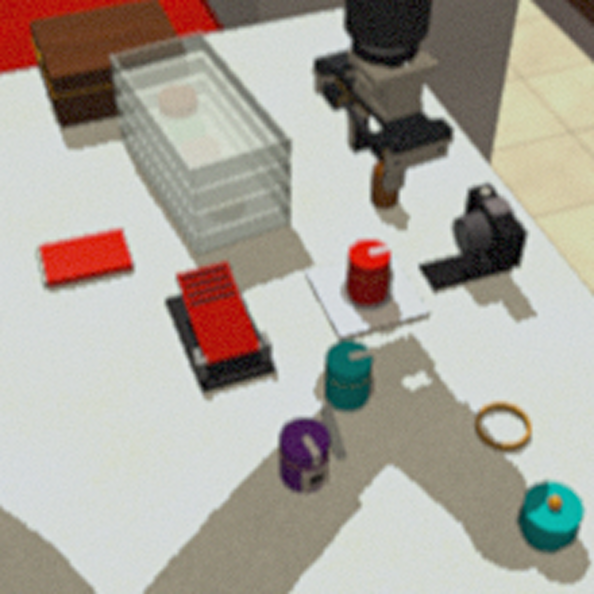

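The treadle is back up and the red jar is still on the mark. The turquoise jar was knocked to about (0.563, -0.109), still upright and well clear. Next, the red jar goes to the tray.

Call:
move_arm(motion=[[[-2,1,40],[0,0,0],0],[[-2,1,80],[0,0,0],0],[[-2,1,120],[0,0,0],0],[[-2,1,150],[0,0,0],0],[[-2,1,175],[0,0,0],0],[[-2,1,186],[0,0,0],0],[[-2,1,186],[0,0,0],0],[[-2,1,186],[0,0,0],1],[[-2,1,186],[0,0,0],1],[[-2,1,186],[0,0,0],1]])

```text
clock: 11.65
tool_pos: [0.6564, 0.0429, 0.061]
orientation: [180.0, 0.2, -174.0]
force: [-0.5, -0.2, 0.2]
opening: 0.0732
gripper_force: 0.0
```

Call:
move_arm(motion=[[[0,0,0],[0,0,0],1],[[0,0,0],[0,0,0],1],[[0,0,-10],[0,0,0],1],[[0,0,-35],[0,0,0],1],[[0,0,-70],[0,0,0],1],[[0,0,-110],[0,0,-7],1],[[0,0,-150],[0,0,-14],1],[[0,0,-190],[0,0,-21],1],[[0,0,-220],[0,0,-28],1],[[0,0,-232],[0,0,-35],1]])

```text
clock: 12.48
tool_pos: [0.6564, 0.0422, 0.2975]
orientation: [-179.8, 0.4, -138.6]
force: [0.2, 0.0, -2.3]
opening: 0.0576
gripper_force: 30.0
```

Call:
move_arm(motion=[[[0,0,0],[0,0,-7],1],[[0,0,0],[0,0,-14],1],[[0,0,0],[0,0,-21],1],[[0,0,0],[0,0,-28],1],[[0,0,0],[0,0,-35],1],[[0,0,0],[0,0,-42],1],[[0,0,0],[0,0,-49],1],[[0,0,0],[0,0,-55],1],[[0,0,0],[0,0,-55],1]])

```text
clock: 13.23
tool_pos: [0.6548, 0.0423, 0.291]
orientation: [180.0, 0.0, -83.7]
force: [-0.3, -0.9, -1.8]
opening: 0.058
gripper_force: 30.0
```

Run:
```python
from h import *
np.set_printoptions(precision=4,suppress=True)
o=ctrl.get_obs();print(o['clock'],o['tool_pos'],o['orientation'],o['force'],o['opening'],o['joint_pos'])
w=snap('wrist','w5');b=snap('side','s5')
cv2.imwrite('pics/c5.png',np.hstack([w['color'],cv2.resize(b['color'][80:208,180:276],(288,384),interpolation=cv2.INTER_CUBIC)]))
```

```text
13.2333 [0.6548 0.0423 0.291 ] [179.9839   0.0099 -83.7344] [-0.2631 -0.8989 -1.8222] 0.05795909798926436 [ 20.6816  17.4588   2.1261  -0.0141 -74.6804 -14.4123]
```

View pics/c5.png

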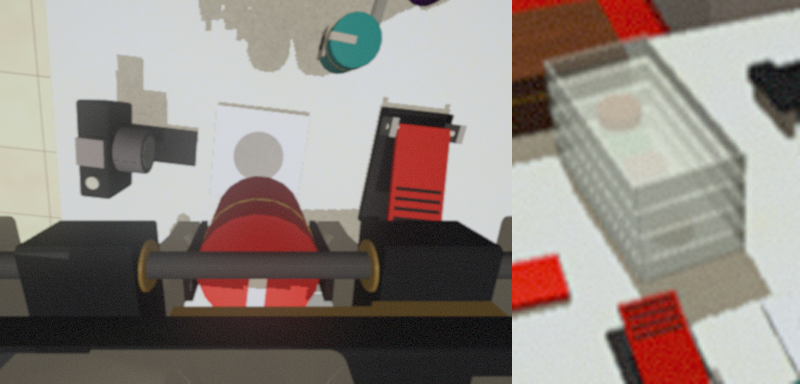

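The wrist view shows the red jar held and the mark empty. The side crop gives the stack's top rim corners at side pixels of about (191,101), (224,94), (257,132) and (221,143), with the front foot at (223,173) and (256,163).

Run:
```python
from h import *
np.set_printoptions(precision=4,suppress=True)
b=snap('side')
R=[plane(b,*p,.156)[:2] for p in [(191.3,101),(224.3,94),(257,131.7),(221.3,143.3)]]
F=[plane(b,*p,0)[:2] for p in [(222.7,173.3),(256.3,163.3)]]
print(np.array(R),np.mean(R,0),np.array(F))
print(cv2.minAreaRect(np.float32(R)*1000))
for yaw in (0,4,8):
    c,s=np.cos(np.radians(yaw)),np.sin(np.radians(yaw))
    print(yaw,np.mean(F,0)+.15*np.array([-s,c]))
```

```text
[[0.4312 0.4879]
 [0.5704 0.4917]
 [0.6078 0.2088]
 [0.4663 0.1897]] [0.5189 0.3445] [[0.4653 0.2022]
 [0.6063 0.2113]]
((519.6843872070312, 347.1531982421875), (142.8147735595703, 300.20263671875), 6.7053327560424805)
0 [0.5358 0.3567]
4 [0.5253 0.3564]
8 [0.5149 0.3553]
```

Tray centre is about (0.520, 0.349), turned 6.7°. Carrying the red jar over the far end of the tray.

Call:
move_arm(motion=[[[-30,8,0],[0,0,0],1],[[-70,18,0],[0,0,0],1],[[-110,28,0],[0,0,0],1],[[-150,38,0],[0,0,0],1],[[-190,49,0],[0,0,0],1],[[-230,59,0],[0,0,0],1],[[-270,69,0],[0,0,0],1],[[-310,79,0],[0,0,0],1],[[-350,89,0],[0,0,0],1],[[-380,97,0],[0,0,0],1]])

```text
clock: 14.22
tool_pos: [0.5175, 0.4129, 0.2907]
orientation: [-180.0, 0.0, -84.1]
force: [0.8, 0.3, -2.5]
opening: 0.0576
gripper_force: 30.0
```

Call:
move_arm(motion=[[[-16,4,0],[0,0,0],1],[[-24,6,0],[0,0,0],1],[[-24,6,0],[0,0,0],1],[[-24,6,20],[0,0,0],1],[[-24,6,45],[0,0,0],1],[[-24,6,70],[0,0,0],1],[[-24,6,80],[0,0,0],1],[[-24,6,80],[0,0,0],1],[[-24,6,80],[0,0,0],1]])

```text
clock: 14.97
tool_pos: [0.5114, 0.4326, 0.2112]
orientation: [-180.0, -0.0, -84.1]
force: [0.6, 0.2, -1.6]
opening: 0.0573
gripper_force: 30.0
```

Run:
```python
from h import *
np.set_printoptions(precision=4,suppress=True)
o=ctrl.get_obs();print(o['clock'],o['tool_pos'],o['orientation'],o['force'],o['opening'],o['joint_pos'])
a=snap('scene');b=snap('side')
i=np.hstack([cv2.resize(x['color'][y:y+130,c:c+130],None,fx=3,fy=3,interpolation=cv2.INTER_CUBIC) for x,y,c in((a,80,250),(b,50,150))]);cv2.imwrite('pics/p6.png',i)
```

```text
14.9667 [0.5114 0.4326 0.2112] [-179.979    -0.0404  -84.0705] [ 0.5674  0.1838 -1.6116] 0.05730273509330442 [ 56.8927  21.2941  -2.7952   0.0458 -65.9288 -50.9819]
```

View pics/p6.png

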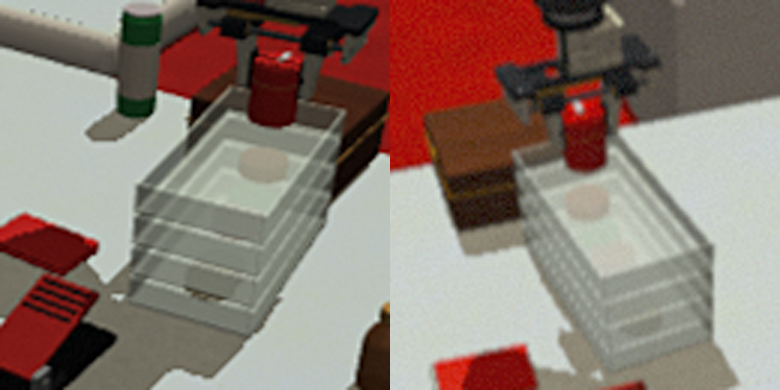

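The red jar hangs centred over the far end of the tray, clear of the walls. Lowering gently.

Call:
move_arm(motion=[[[0,0,12],[0,0,0],1],[[0,0,22],[0,0,0],1],[[0,0,29],[0,0,0],1],[[0,0,33],[0,0,0],1],[[0,0,35],[0,0,0],1],[[0,0,36],[0,0,0],1],[[0,0,36],[0,0,0],1],[[0,0,36],[0,0,0],1]])

```text
clock: 15.73
tool_pos: [0.5099, 0.4328, 0.1765]
orientation: [180.0, -0.0, -84.0]
force: [-7.0, -5.0, 13.4]
opening: 0.0579
gripper_force: 30.0
```

Contact with the tray floor. Releasing and rising.

Call:
move_arm(motion=[[[0,0,0],[0,0,0],0.6],[[0,0,0],[0,0,0],0.3],[[0,0,0],[0,0,0],0.1],[[0,0,0],[0,0,0],0.1],[[0,0,0],[0,0,0],0.1],[[0,0,-20],[0,0,0],0.1],[[0,0,-50],[0,0,0],0.1],[[0,0,-85],[0,0,0],0],[[0,0,-115],[0,0,0],0],[[0,0,-115],[0,0,0],0]])

```text
clock: 16.57
tool_pos: [0.5129, 0.435, 0.2971]
orientation: [-179.5, 0.4, -84.0]
force: [1.1, 0.7, 2.0]
opening: 0.087
gripper_force: 0.0
```

Run:
```python
from h import *
np.set_printoptions(precision=4,suppress=True)
o=ctrl.get_obs();print(o['clock'],o['tool_pos'],o['orientation'],o['force'],o['opening'])
w=snap('wrist','w7');a=snap('scene','a7');b=snap('side','s7')
print(meas(w,'red',.196,near=[.51,.43]))
print(meas(a,'red',.196,near=[.51,.43]));print(meas(b,'red',.196,near=[.51,.43]))
for c,n in(('turquoise',[.563,-.109]),('purple',[.472,-.2])): print(c,meas(a,c,near=n)[:3],meas(b,c,near=n)[:3])
```

```text
16.5667 [0.5129 0.435  0.2971] [-179.5106    0.3509  -83.965 ] [1.1297 0.7021 1.9769] 0.08704754197869524
(array([0.5104, 0.4319, 0.196 ]), np.float64(91.77038276124182), np.float64(0.014935013696367792), array([263.1, 189.9]), array([63.3, 65.7]), [231, 149, 65, 73, 3269])
(array([0.6428, 0.5546, 0.196 ]), np.float64(-84.8888864971284), np.float64(0.20570961582723962), array([388.5, 107.5]), array([ 77.4, 170.4]), [302, 64, 156, 84, 7220])
(array([0.2133, 0.7643, 0.196 ]), np.float64(-79.40037627354621), np.float64(0.3461729872446978), array([124.4,  68.7]), array([112.2, 169. ]), [58, 17, 175, 107, 11850])
turquoise (array([ 0.5648, -0.1077,  0.072 ]), np.float64(15.271338151060657), np.float64(0.011266931721696249)) (array([ 0.5629, -0.1119,  0.072 ]), np.float64(-2.213145181557334), np.float64(0.016230143080311635))Traceback (most recent call last):
  File "<stdin>", line 7, in <module>
  File "h.py", line 46, in meas
    (c,d,a)=cv2.fitEllipse(cv2.convexHull(max(cs,key=cv2.contourArea)))
                                          ~~~^^^^^^^^^^^^^^^^^^^^^^^^
ValueError: max() iterable argument is empty
```

The red jar stands upright in the tray at tray-frame y of about +84 mm. On to the turquoise jar.

Call:
move_arm(motion=[[[40,0,0],[0,0,0],0],[[80,0,0],[0,0,0],0],[[120,0,0],[0,0,0],0],[[160,0,0],[0,0,0],0],[[200,0,0],[0,0,0],0],[[240,0,10],[0,0,0],0],[[280,0,20],[0,0,0],0],[[320,0,30],[0,0,0],0],[[360,0,40],[0,0,0],0],[[400,2,44],[0,0,0],0]])

```text
clock: 17.55
tool_pos: [0.549, 0.0332, 0.2427]
orientation: [179.8, -0.0, -84.0]
force: [0.2, 0.4, -0.3]
opening: 0.0876
gripper_force: 0.0
```

Call:
move_arm(motion=[[[40,1,0],[0,0,0],0],[[80,2,0],[0,0,0],0],[[115,2,0],[0,0,0],0],[[138,2,0],[0,0,0],0],[[145,2,0],[0,0,0],0],[[145,2,0],[0,0,0],0],[[145,2,0],[0,0,0],0],[[145,2,0],[0,0,0],0]])

```text
clock: 18.22
tool_pos: [0.5632, -0.1082, 0.2449]
orientation: [179.9, 0.0, -84.0]
force: [-0.3, 0.1, 0.5]
opening: 0.0877
gripper_force: 0.0
```

Run:
```python
from h import *
np.set_printoptions(precision=4,suppress=True)
o=ctrl.get_obs();print(o['clock'],o['tool_pos'],o['orientation'],o['force'],o['opening'])
for i in range(3):
    w=snap('wrist','w8');print(meas(w,'turquoise',near=[.5635,-.11]))
try: print(meas(w,'purple',near=[.472,-.2]))
except Exception as e: print(e)
print([x[1] for x in blobs(snap('scene'),'purple')],[x[1] for x in blobs(snap('side'),'purple')])
print(ctrl.get_obs()['tool_pos'])
```

```text
18.2167 [ 0.5632 -0.1082  0.2449] [179.9392   0.0117 -83.9696] [-0.3288  0.0633  0.5437] 0.08772395561909056
(array([ 0.5637, -0.1101,  0.072 ]), np.float64(1.2771025751449345), np.float64(0.013137285229941497), array([258.2, 172.4]), array([48.9, 49.8]), [234, 147, 50, 50, 1771])
(array([ 0.5638, -0.1101,  0.072 ]), np.float64(1.3623713680494702), np.float64(0.01340863230385047), array([258.4, 172.2]), array([48.8, 49.9]), [234, 146, 50, 51, 1773])
(array([ 0.5638, -0.1101,  0.072 ]), np.float64(0.7199523026742617), np.float64(0.013169769507887197), array([258.5, 172. ]), array([48.7, 50. ]), [234, 146, 50, 51, 1763])
(array([ 0.467 , -0.2009,  0.072 ]), np.float64(-66.14842001651948), np.float64(0.013591027197163224), array([363.7,  94.5]), array([41.2, 61. ]), [330, 66, 57, 56, 2145])
[[223.1, 232.8], [146.7, 358.2], [165.2, 372.5]] [[261.0, 245.6], [381.2, 340.4], [364.1, 347.2]]
[ 0.5636 -0.1081  0.2457]
```

The turquoise jar is at (0.5638, -0.110) with its label at 1°, so no turn is needed.

Call:
move_arm(motion=[[[2,0,40],[0,0,0],0],[[2,0,80],[0,0,0],0],[[2,0,120],[0,0,0],0],[[2,0,155],[0,0,0],0],[[2,0,180],[0,0,0],0],[[2,0,194],[0,0,0],0],[[2,0,194],[0,0,0],0],[[2,0,194],[0,0,0],1],[[2,0,194],[0,0,0],1],[[2,0,194],[0,0,0],1]])

```text
clock: 19.3
tool_pos: [0.5649, -0.1108, 0.0532]
orientation: [-179.8, -0.0, -84.0]
force: [0.7, -0.0, 0.0]
opening: 0.073
gripper_force: 0.0
```

Call:
move_arm(motion=[[[0,0,0],[0,0,0],1],[[0,0,0],[0,0,0],1],[[0,0,0],[0,0,0],1],[[0,0,-10],[0,0,0],1],[[0,0,-30],[0,0,0],1],[[0,0,-55],[0,0,0],1],[[0,0,-75],[0,0,0],1],[[0,0,-80],[0,0,0],1],[[0,0,-80],[0,0,0],1]])

```text
clock: 20.05
tool_pos: [0.5647, -0.1109, 0.1337]
orientation: [-179.8, 0.0, -84.0]
force: [0.5, -0.5, -2.0]
opening: 0.0572
gripper_force: 30.0
```

Call:
move_arm(motion=[[[-20,-15,0],[0,0,0],1],[[-48,-36,0],[0,0,0],1],[[-76,-57,0],[0,0,0],1],[[-104,-79,0],[0,0,0],1],[[-130,-98,0],[0,0,0],1],[[-142,-107,0],[0,0,0],1],[[-142,-107,15],[0,0,0],1],[[-142,-107,35],[0,0,0],1],[[-142,-107,52],[0,0,0],1],[[-142,-107,60],[0,0,0],1]])

```text
clock: 20.88
tool_pos: [0.6529, 0.0409, 0.0676]
orientation: [179.7, -0.0, -84.0]
force: [-0.7, 0.3, -2.0]
opening: 0.058
gripper_force: 30.0
```

Call:
move_arm(motion=[[[0,0,0],[0,0,0],1],[[0,0,5],[0,0,0],1],[[0,0,9],[0,0,0],1],[[0,0,12],[0,0,0],1],[[0,0,12],[0,0,0],1],[[0,0,12],[0,0,0],0],[[0,0,12],[0,0,0],0],[[0,0,12],[0,0,0],0],[[0,0,12],[0,0,0],0],[[0,0,12],[0,0,0],0]])

```text
clock: 21.72
tool_pos: [0.6554, 0.0414, 0.0597]
orientation: [-180.0, 0.0, -84.0]
force: [0.0, -0.2, -0.4]
opening: 0.0843
gripper_force: 0.0
```

Call:
move_arm(motion=[[[0,0,-20],[0,0,0],0],[[0,0,-60],[0,0,0],0],[[0,0,-100],[0,0,0],0],[[0,0,-140],[0,0,0],0],[[0,0,-175],[0,0,0],0],[[0,0,-185],[0,0,0],0],[[0,0,-185],[0,0,0],0],[[0,0,-185],[0,0,0],0]])

```text
clock: 22.38
tool_pos: [0.6554, 0.0415, 0.2454]
orientation: [-179.9, 0.0, -84.0]
force: [0.2, -0.8, -1.5]
opening: 0.0875
gripper_force: 0.0
```

Run:
```python
from h import *
np.set_printoptions(precision=4,suppress=True)
for i in range(2):
    w=snap('wrist','w9');print(meas(w,'turquoise',.08,near=[.656,.042]))
o=ctrl.get_obs();print(o['clock'],o['tool_pos'],o['orientation'],o['force'])
print([x[1] for x in blobs(snap('scene'),'purple')],[x[1] for x in blobs(snap('side'),'purple')])
```

```text
(array([0.656 , 0.0422, 0.08  ]), np.float64(2.1571980893588054), np.float64(0.013506816227549), array([258.4, 176.2]), array([49.4, 50.7]), [233, 150, 51, 52, 1819])
(array([0.6562, 0.0423, 0.08  ]), np.float64(1.6605500851551023), np.float64(0.013519666185302376), array([257.3, 176.7]), array([49.6, 51.1]), [232, 150, 52, 52, 1838])
22.4833 [0.6546 0.0413 0.2433] [179.8953   0.0006 -84.0076] [ 0.1894  0.5252 -1.2189]
[[222.3, 231.7], [145.4, 353.2], [164.0, 367.2]] [[261.3, 245.7], [381.2, 340.4], [364.2, 347.3]]
```

The turquoise jar is centred on the mark, label at about 2°. Pressing the pedal.

Call:
move_arm(motion=[[[-12,38,0],[0,0,0],1],[[-24,76,0],[0,0,0],1],[[-36,114,0],[0,0,0],1],[[-48,152,0],[0,0,0],1],[[-58,185,20],[0,0,0],1],[[-65,204,60],[0,0,0],1],[[-65,204,100],[0,0,0],1],[[-65,204,140],[0,0,0],1],[[-65,204,152],[0,0,0],1],[[-65,204,152],[0,0,0],1]])

```text
clock: 23.42
tool_pos: [0.4432, 0.0833, 0.089]
orientation: [179.6, -0.2, -84.0]
force: [-0.6, -0.0, 0.0]
opening: 0.0264
gripper_force: 0.0
```

Call:
move_arm(motion=[[[0,0,6],[0,0,0],1],[[0,0,12],[0,0,0],1],[[0,0,18],[0,0,0],1],[[0,0,24],[0,0,0],1],[[0,0,30],[0,0,0],1],[[0,0,36],[0,0,0],1],[[0,0,39],[0,0,0],1],[[0,0,41],[0,0,0],1],[[0,0,42],[0,0,0],1],[[0,0,42],[0,0,0],1]])

```text
clock: 24.25
tool_pos: [0.4469, 0.0858, 0.0533]
orientation: [-179.8, 0.1, -83.9]
force: [-12.6, 4.3, 42.8]
opening: 0.0002
gripper_force: 21.5
```

The force is a bit high at 43 N. Easing 1.5 mm while still on the stop, holding, then rising.

Call:
move_arm(motion=[[[0,0,-1.5],[0,0,0],1],[[0,0,-1.5],[0,0,0],1],[[0,0,-1.5],[0,0,0],1],[[0,0,-1.5],[0,0,0],1],[[0,0,-1.5],[0,0,0],1],[[0,0,-1.5],[0,0,0],1],[[0,0,-1.5],[0,0,0],1],[[0,0,-1.5],[0,0,0],1],[[0,0,-1.5],[0,0,0],1],[[0,0,-1.5],[0,0,0],1]])

```text
clock: 25.08
tool_pos: [0.4468, 0.0857, 0.0541]
orientation: [-179.8, 0.1, -83.9]
force: [-7.9, 3.5, 28.1]
opening: 0.0001
gripper_force: 14.1
```

Call:
move_arm(motion=[[[0,0,0],[0,0,0],1],[[0,0,0],[0,0,0],1],[[0,0,-6],[0,0,0],1],[[0,0,-14],[0,0,0],1],[[0,0,-26],[0,0,0],1],[[0,0,-40],[0,0,0],1],[[0,0,-80],[0,0,0],0],[[0,0,-120],[0,0,0],0],[[0,0,-160],[0,0,0],0],[[0,0,-192],[0,0,0],0]])

```text
clock: 25.92
tool_pos: [0.4453, 0.0843, 0.2467]
orientation: [-179.9, 0.0, -84.0]
force: [1.3, 0.9, -1.0]
opening: 0.0214
gripper_force: 0.0
```

Call:
move_arm(motion=[[[12,-38,0],[0,0,0],0],[[24,-76,0],[0,0,0],0],[[36,-114,0],[0,0,0],0],[[48,-152,0],[0,0,0],0],[[58,-185,0],[0,0,0],0],[[65,-204,0],[0,0,0],0],[[65,-204,0],[0,0,0],0],[[65,-204,0],[0,0,0],0],[[65,-204,0],[0,0,0],0]])

```text
clock: 26.67
tool_pos: [0.6544, 0.0411, 0.243]
orientation: [179.9, -0.0, -84.0]
force: [-0.8, 0.2, -0.8]
opening: 0.0817
gripper_force: 0.0
```

Run:
```python
from h import *
np.set_printoptions(precision=4,suppress=True)
for i in range(2):
    w=snap('wrist','w10');print(meas(w,'turquoise',.08,near=[.656,.042]))
o=ctrl.get_obs();print(o['clock'],o['tool_pos'],o['orientation'],o['force'])
print([x[1] for x in blobs(snap('scene'),'purple')],[x[1] for x in blobs(snap('side'),'purple')])
```

```text
(array([0.656 , 0.0423, 0.08  ]), np.float64(2.306132546844071), np.float64(0.01319792057753262), array([256.7, 177.2]), array([49.8, 50.9]), [232, 151, 51, 52, 1849])
(array([0.6561, 0.0424, 0.08  ]), np.float64(1.56393148515564), np.float64(0.013091444302716903), array([256.7, 176.9]), array([49.7, 50.9]), [232, 150, 51, 52, 1833])
26.7667 [0.6544 0.0415 0.2442] [179.9839   0.0097 -83.9796] [-0.4596  0.3506  0.0227]
[[222.4, 231.9], [145.4, 353.2], [164.0, 367.2]] [[261.4, 245.7], [381.2, 340.4], [364.2, 347.1]]
```

Call:
move_arm(motion=[[[-1,-1,40],[0,0,0],0],[[-1,-1,80],[0,0,0],0],[[-1,-1,120],[0,0,0],0],[[-1,-1,150],[0,0,0],0],[[-1,-1,175],[0,0,0],0],[[-1,-1,185],[0,0,0],0],[[-1,-1,185],[0,0,0],0],[[-1,-1,185],[0,0,0],1],[[-1,-1,185],[0,0,0],1],[[-1,-1,185],[0,0,0],1]])

```text
clock: 27.7
tool_pos: [0.6575, 0.0429, 0.0614]
orientation: [-179.8, 0.0, -84.0]
force: [-0.6, 0.2, -0.7]
opening: 0.073
gripper_force: 0.0
```

Call:
move_arm(motion=[[[0,0,0],[0,0,0],1],[[0,0,0],[0,0,0],1],[[0,0,0],[0,0,0],1],[[0,0,-15],[0,0,0],1],[[0,0,-50],[0,0,0],1],[[0,0,-90],[0,0,0],1],[[0,0,-130],[0,0,0],1],[[0,0,-170],[0,0,0],1],[[0,0,-210],[0,0,0],1],[[0,0,-230],[0,0,0],1]])

```text
clock: 28.53
tool_pos: [0.6574, 0.0424, 0.2952]
orientation: [-179.6, 0.0, -84.0]
force: [1.6, 0.4, -0.2]
opening: 0.0577
gripper_force: 30.0
```

Call:
move_arm(motion=[[[-20,6,0],[0,0,0],1],[[-55,18,0],[0,0,0],1],[[-92,30,0],[0,0,0],1],[[-130,42,0],[0,0,0],1],[[-168,54,0],[0,0,0],1],[[-206,66,0],[0,0,0],1],[[-244,79,0],[0,0,0],1],[[-282,91,0],[0,0,0],1],[[-308,100,0],[0,0,0],1],[[-318,103,0],[0,0,0],1]])

```text
clock: 29.37
tool_pos: [0.5185, 0.3512, 0.2887]
orientation: [180.0, 0.0, -83.8]
force: [-0.4, 0.0, -2.0]
opening: 0.0574
gripper_force: 30.0
```

Call:
move_arm(motion=[[[0,0,0],[0,0,0],1],[[0,0,0],[0,0,0],1],[[0,0,20],[0,0,0],1],[[0,0,45],[0,0,0],1],[[0,0,70],[0,0,0],1],[[0,0,90],[0,0,0],1],[[0,0,98],[0,0,0],1],[[0,0,98],[0,0,0],1],[[0,0,98],[0,0,0],1]])

```text
clock: 30.12
tool_pos: [0.5213, 0.3473, 0.1917]
orientation: [-180.0, -0.0, -84.0]
force: [0.1, -0.9, -1.2]
opening: 0.0573
gripper_force: 30.0
```

Call:
move_arm(motion=[[[0,0,7],[0,0,0],1],[[0,0,12],[0,0,0],1],[[0,0,14],[0,0,0],1],[[0,0,15],[0,0,0],1],[[0,0,16],[0,0,0],1],[[0,0,16],[0,0,0],1],[[0,0,16],[0,0,0],1]])

```text
clock: 30.7
tool_pos: [0.5204, 0.3479, 0.1762]
orientation: [-180.0, 0.0, -84.0]
force: [-4.2, -1.8, 6.4]
opening: 0.0577
gripper_force: 30.0
```

Call:
move_arm(motion=[[[0,0,0],[0,0,0],0.6],[[0,0,0],[0,0,0],0.3],[[0,0,0],[0,0,0],0.1],[[0,0,0],[0,0,0],0.1],[[0,0,0],[0,0,0],0.1],[[0,0,-20],[0,0,0],0.1],[[0,0,-50],[0,0,0],0.1],[[0,0,-85],[0,0,0],0],[[0,0,-115],[0,0,0],0],[[0,0,-115],[0,0,0],0]])

```text
clock: 31.53
tool_pos: [0.5229, 0.3495, 0.2974]
orientation: [-179.5, 0.3, -84.0]
force: [1.7, 0.8, 0.9]
opening: 0.0869
gripper_force: 0.0
```

Run:
```python
from h import *
np.set_printoptions(precision=4,suppress=True)
w=snap('wrist','w11');print(meas(w,'turquoise',.196,near=[.52,.348]))
o=ctrl.get_obs();print(o['clock'],o['tool_pos'],o['orientation'],o['force'])
```

```text
(array([0.5208, 0.3476, 0.196 ]), np.float64(1.71171225971739), np.float64(0.013422559101607407), array([262.7, 191.2]), array([61.9, 64.4]), [231, 159, 65, 65, 2904])
31.5833 [0.5219 0.3491 0.2941] [-179.6755    0.2464  -83.9847] [ 0.0383  0.3457 -0.665 ]
```

Call:
move_arm(motion=[[[40,8,0],[0,0,0],0],[[80,16,0],[0,0,0],0],[[120,24,0],[0,0,0],0],[[160,32,0],[0,0,0],0],[[200,40,0],[0,0,0],0],[[240,48,10],[0,0,0],0],[[280,56,20],[0,0,0],0],[[320,64,30],[0,0,0],0],[[360,72,40],[0,0,0],0],[[400,79,46],[0,0,0],0]])

```text
clock: 32.42
tool_pos: [0.4823, -0.0591, 0.2426]
orientation: [179.9, 0.0, -84.0]
force: [1.1, 0.1, 0.1]
opening: 0.0875
gripper_force: 0.0
```

Call:
move_arm(motion=[[[25,5,0],[0,0,7],0],[[45,9,0],[0,0,14],0],[[70,14,0],[0,0,21],0],[[95,19,0],[0,0,28],0],[[120,24,0],[0,0,35],0],[[140,28,0],[0,0,42],0],[[140,28,0],[0,0,49],0],[[140,28,0],[0,0,56],0],[[140,28,0],[0,0,63],0],[[140,28,0],[0,0,66],0]])

```text
clock: 33.25
tool_pos: [0.47, -0.1998, 0.2431]
orientation: [179.9, -0.1, -150.4]
force: [0.9, 0.4, -0.0]
opening: 0.0874
gripper_force: 0.0
```

Run:
```python
from h import *
np.set_printoptions(precision=4,suppress=True)
for i in range(3):
    w=snap('wrist','w12')
    print(meas(w,'purple',near=[.47,-.2]))
o=ctrl.get_obs();print(o['clock'],o['tool_pos'],o['orientation'],o['force'])
cv2.imwrite('pics/c12.png',cv2.resize(w['color'][120:220,200:320],None,fx=4,fy=4))
```

```text
(array([ 0.4706, -0.201 ,  0.072 ]), np.float64(-76.6415618463805), np.float64(0.012592881594564554), array([257.1, 173.9]), array([47.9, 49. ]), [233, 149, 49, 50, 1630])
(array([ 0.4706, -0.2009,  0.072 ]), np.float64(-77.06055775181552), np.float64(0.012734566126848782), array([257.1, 173.9]), array([48. , 48.9]), [233, 149, 49, 50, 1635])
(array([ 0.4705, -0.2011,  0.072 ]), np.float64(-76.71664557288295), np.float64(0.012817805765187486), array([257. , 173.6]), array([47.9, 48.8]), [232, 149, 50, 50, 1626])
33.4 [ 0.4702 -0.1995  0.2434] [ 179.9572   -0.0504 -149.9058] [-0.2805  0.4403 -0.6541]
```

View pics/c12.png

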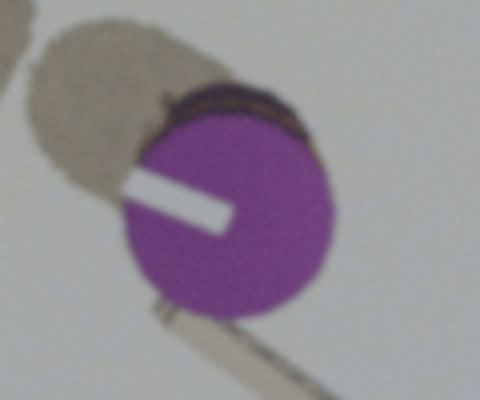

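The purple lid is sharp at (0.4705, -0.201) with its label at -77°. The nail clipper lies beside it, outside the finger paths.

Call:
move_arm(motion=[[[0,-1,40],[0,0,0],0],[[0,-1,80],[0,0,0],0],[[0,-1,120],[0,0,0],0],[[0,-1,155],[0,0,0],0],[[0,-1,180],[0,0,0],0],[[0,-1,191],[0,0,0],0],[[0,-1,191],[0,0,0],0],[[0,-1,191],[0,0,0],1],[[0,-1,191],[0,0,0],1],[[0,-1,191],[0,0,0],1]])

```text
clock: 34.23
tool_pos: [0.4721, -0.2005, 0.0545]
orientation: [-179.9, 0.1, -149.9]
force: [0.3, -0.4, 0.7]
opening: 0.0732
gripper_force: 0.0
```

Call:
move_arm(motion=[[[0,0,0],[0,0,0],1],[[0,0,0],[0,0,0],1],[[0,0,0],[0,0,0],1],[[0,0,-10],[0,0,0],1],[[0,0,-30],[0,0,0],1],[[0,0,-55],[0,0,0],1],[[0,0,-75],[0,0,-5],1],[[0,0,-80],[0,0,-11],1],[[0,0,-80],[0,0,-17],1],[[0,0,-80],[0,0,-17],1]])

```text
clock: 35.07
tool_pos: [0.4712, -0.2004, 0.1344]
orientation: [-179.9, 0.1, -132.7]
force: [-0.9, -0.3, -1.6]
opening: 0.0575
gripper_force: 30.0
```

Call:
move_arm(motion=[[[-15,1,0],[0,0,-6],1],[[-45,4,0],[0,0,-12],1],[[-80,8,0],[0,0,-18],1],[[-115,11,0],[0,0,-24],1],[[-150,15,0],[0,0,-30],1],[[-185,18,0],[0,0,-36],1],[[-220,22,0],[0,0,-42],1],[[-255,25,0],[0,0,-48],1],[[-285,28,0],[0,0,-54],1],[[-303,30,0],[0,0,-60],1]])

```text
clock: 35.9
tool_pos: [0.6571, 0.0442, 0.1326]
orientation: [180.0, -0.0, -72.8]
force: [0.1, -0.5, -1.9]
opening: 0.0575
gripper_force: 30.0
```

Call:
move_arm(motion=[[[0,0,0],[0,0,0],1],[[0,0,0],[0,0,0],1],[[0,0,15],[0,0,0],1],[[0,0,35],[0,0,0],1],[[0,0,52],[0,0,0],1],[[0,0,60],[0,0,0],1],[[0,0,60],[0,0,0],1],[[0,0,60],[0,0,0],1]])

```text
clock: 36.57
tool_pos: [0.6555, 0.0409, 0.0733]
orientation: [179.9, -0.0, -73.1]
force: [-0.2, 0.1, -0.8]
opening: 0.0575
gripper_force: 30.0
```

Call:
move_arm(motion=[[[0,0,0],[0,0,0],1],[[0,0,5],[0,0,0],1],[[0,0,9],[0,0,0],1],[[0,0,12],[0,0,0],1],[[0,0,12],[0,0,0],1],[[0,0,12],[0,0,0],0],[[0,0,12],[0,0,0],0],[[0,0,12],[0,0,0],0],[[0,0,12],[0,0,0],0],[[0,0,12],[0,0,0],0]])

```text
clock: 37.4
tool_pos: [0.6558, 0.0416, 0.0611]
orientation: [180.0, 0.0, -73.0]
force: [-0.2, 0.2, 0.3]
opening: 0.0844
gripper_force: 0.0
```

Call:
move_arm(motion=[[[0,0,-20],[0,0,0],0],[[0,0,-60],[0,0,0],0],[[0,0,-100],[0,0,0],0],[[0,0,-140],[0,0,0],0],[[0,0,-175],[0,0,0],0],[[0,0,-185],[0,0,0],0],[[0,0,-185],[0,0,0],0],[[0,0,-185],[0,0,0],0]])

```text
clock: 38.07
tool_pos: [0.6559, 0.0418, 0.2469]
orientation: [-179.9, 0.0, -73.0]
force: [0.3, -0.4, -0.6]
opening: 0.0875
gripper_force: 0.0
```

Run:
```python
from h import *
np.set_printoptions(precision=4,suppress=True)
for i in range(2):
    w=snap('wrist','w13');print(meas(w,'purple',.08,near=[.656,.042]))
o=ctrl.get_obs();print(o['clock'],o['tool_pos'],o['orientation'],o['force'])
```

```text
(array([0.6605, 0.0484, 0.08  ]), np.float64(-45.22330206070955), np.float64(0.012109444023690671), array([253. , 180.1]), array([25.4, 47.1]), [235, 149, 49, 49, 1519])
(array([0.6567, 0.0393, 0.08  ]), np.float64(2.7511880227718244), np.float64(0.012200096434415237), array([258. , 173.3]), array([47.1, 48.8]), [234, 149, 49, 49, 1520])
38.1667 [0.6551 0.0415 0.2449] [179.8935   0.0189 -73.0115] [0.7858 0.1437 0.5119]
```

The purple jar stands on the mark at about (0.657, 0.040), label within 3°. Pressing the pedal.

Call:
move_arm(motion=[[[-19,35,0],[0,0,0],1],[[-38,70,0],[0,0,0],1],[[-57,105,0],[0,0,0],1],[[-76,140,0],[0,0,0],1],[[-92,170,20],[0,0,0],1],[[-102,188,60],[0,0,0],1],[[-102,188,100],[0,0,0],1],[[-102,188,140],[0,0,0],1],[[-102,188,153],[0,0,0],1],[[-102,188,153],[0,0,0],1]])

```text
clock: 39.0
tool_pos: [0.4434, 0.0825, 0.0892]
orientation: [179.5, -0.1, -73.0]
force: [1.0, -0.4, 1.3]
opening: 0.0264
gripper_force: 0.1
```

Call:
move_arm(motion=[[[0,0,6],[0,0,0],1],[[0,0,12],[0,0,0],1],[[0,0,18],[0,0,0],1],[[0,0,24],[0,0,0],1],[[0,0,30],[0,0,0],1],[[0,0,36],[0,0,0],1],[[0,0,39],[0,0,0],1],[[0,0,40],[0,0,0],1],[[0,0,40],[0,0,0],1]])

```text
clock: 39.75
tool_pos: [0.4474, 0.0852, 0.0545]
orientation: [-179.8, 0.0, -72.9]
force: [-5.1, 3.9, 21.4]
opening: 0.0005
gripper_force: 10.3
```

On the stop at 21 N. Holding about 1.2 s, then rising and returning to the jar.

Call:
move_arm(motion=[[[0,0,0],[0,0,0],1],[[0,0,0],[0,0,0],1],[[0,0,0],[0,0,0],1],[[0,0,0],[0,0,0],1],[[0,0,0],[0,0,0],1],[[0,0,0],[0,0,0],1],[[0,0,0],[0,0,0],1],[[0,0,0],[0,0,0],1],[[0,0,0],[0,0,0],1],[[0,0,0],[0,0,0],1]])

```text
clock: 40.58
tool_pos: [0.4474, 0.0852, 0.0546]
orientation: [-179.8, 0.1, -73.0]
force: [-2.8, 3.7, 18.3]
opening: 0.0005
gripper_force: 9.3
```

Call:
move_arm(motion=[[[0,0,0],[0,0,0],1],[[0,0,0],[0,0,0],1],[[0,0,-6],[0,0,0],1],[[0,0,-14],[0,0,0],1],[[0,0,-26],[0,0,0],1],[[0,0,-40],[0,0,0],1],[[0,0,-80],[0,0,0],0],[[0,0,-120],[0,0,0],0],[[0,0,-160],[0,0,0],0],[[0,0,-192],[0,0,0],0]])

```text
clock: 41.42
tool_pos: [0.4455, 0.0836, 0.2477]
orientation: [-180.0, 0.0, -73.0]
force: [1.1, 0.3, 0.2]
opening: 0.0218
gripper_force: 0.0
```

Call:
move_arm(motion=[[[19,-35,0],[0,0,0],0],[[38,-70,0],[0,0,0],0],[[57,-105,0],[0,0,0],0],[[76,-140,0],[0,0,5],0],[[92,-170,0],[0,0,10],0],[[102,-188,0],[0,0,11],0],[[102,-188,0],[0,0,11],0],[[102,-188,0],[0,0,11],0],[[102,-188,0],[0,0,11],0]])

```text
clock: 42.17
tool_pos: [0.6547, 0.0414, 0.2441]
orientation: [179.9, -0.0, -84.0]
force: [-0.0, -0.3, -0.2]
opening: 0.0816
gripper_force: 0.0
```

Run:
```python
from h import *
np.set_printoptions(precision=4,suppress=True)
for i in range(3):
    w=snap('wrist','w14');m=meas(w,'purple',.08,near=[.656,.042]);print(m, plane(w,m[5][0]+m[5][2]/2,m[5][1]+m[5][3]-m[5][2]/2,.08))
o=ctrl.get_obs();print(o['clock'],o['tool_pos'],o['orientation'],o['force'])
b=snap('side');print([x[:2] for x in blobs(b,'red') if 200<x[1][0]<300],[x[:2] for x in blobs(b,'turquoise')],blobs(b,'purple')[0][1])
```

```text
(array([0.6564, 0.0389, 0.08  ]), np.float64(5.420609214152872), np.float64(0.012620424156055526), array([256.9, 173.7]), array([46. , 49.3]), [233, 149, 49, 48, 1518]) [0.6559 0.0376 0.08  ]
(array([0.6564, 0.0392, 0.08  ]), np.float64(3.297558859137256), np.float64(0.012834154548927295), array([257. , 173.6]), array([46.3, 48.9]), [233, 149, 49, 48, 1502]) [0.656 0.038 0.08 ]
(array([0.6564, 0.0387, 0.08  ]), np.float64(6.0065852492667124), np.float64(0.012761166488759542), array([257.3, 172.8]), array([45.3, 49.3]), [233, 149, 49, 47, 1501]) [0.6564 0.0372 0.08  ]
42.3167 [0.6549 0.0419 0.2456] [-179.9927    0.0136  -83.9583] [-0.0769 -0.3811 -0.2858]
[([216, 177, 30, 39, 766], [230.2, 196.0])] [([216, 103, 15, 23, 277], [223.0, 114.1]), ([343, 259, 23, 25, 451], [353.6, 270.7])] [286.1, 181.0]
```

Call:
move_arm(motion=[[[2,-1,40],[0,0,0],0],[[2,-1,80],[0,0,0],0],[[2,-1,120],[0,0,0],0],[[2,-1,150],[0,0,0],0],[[2,-1,175],[0,0,0],0],[[2,-1,185],[0,0,0],0],[[2,-1,185],[0,0,0],0],[[2,-1,185],[0,0,0],1],[[2,-1,185],[0,0,0],1],[[2,-1,185],[0,0,0],1]])

```text
clock: 43.2
tool_pos: [0.6583, 0.0402, 0.0625]
orientation: [-179.8, 0.0, -84.0]
force: [-0.0, 0.2, 0.2]
opening: 0.0729
gripper_force: 0.0
```

Call:
move_arm(motion=[[[0,0,0],[0,0,0],1],[[0,0,0],[0,0,0],1],[[0,0,0],[0,0,0],1],[[0,0,-15],[0,0,0],1],[[0,0,-50],[0,0,0],1],[[0,0,-90],[0,0,0],1],[[0,0,-130],[0,0,0],1],[[0,0,-170],[0,0,0],1],[[0,0,-210],[0,0,0],1],[[0,0,-230],[0,0,0],1]])

```text
clock: 44.03
tool_pos: [0.6582, 0.0396, 0.2963]
orientation: [-179.6, 0.0, -84.0]
force: [1.4, -0.2, -0.1]
opening: 0.0576
gripper_force: 30.0
```

Call:
move_arm(motion=[[[-15,7,0],[0,0,0],1],[[-42,18,0],[0,0,0],1],[[-72,31,0],[0,0,0],1],[[-102,44,0],[0,0,0],1],[[-132,57,0],[0,0,0],1],[[-162,70,0],[0,0,0],1],[[-192,83,0],[0,0,0],1],[[-220,95,0],[0,0,0],1],[[-236,102,0],[0,0,0],1],[[-236,102,0],[0,0,0],1]])

```text
clock: 44.87
tool_pos: [0.5291, 0.2665, 0.29]
orientation: [180.0, 0.0, -83.8]
force: [0.4, -0.1, -2.5]
opening: 0.0574
gripper_force: 30.0
```

Call:
move_arm(motion=[[[0,0,0],[0,0,0],1],[[0,0,0],[0,0,0],1],[[0,0,20],[0,0,0],1],[[0,0,45],[0,0,0],1],[[0,0,70],[0,0,0],1],[[0,0,90],[0,0,0],1],[[0,0,98],[0,0,0],1],[[0,0,98],[0,0,0],1],[[0,0,98],[0,0,0],1]])

```text
clock: 45.62
tool_pos: [0.5316, 0.2633, 0.1927]
orientation: [-180.0, -0.0, -84.0]
force: [-0.0, -0.1, -1.5]
opening: 0.0579
gripper_force: 30.0
```

Call:
move_arm(motion=[[[0,0,7],[0,0,0],1],[[0,0,12],[0,0,0],1],[[0,0,14],[0,0,0],1],[[0,0,15],[0,0,0],1],[[0,0,16],[0,0,0],1],[[0,0,16],[0,0,0],1],[[0,0,16],[0,0,0],1]])

```text
clock: 46.2
tool_pos: [0.5308, 0.2637, 0.1773]
orientation: [-180.0, 0.0, -84.0]
force: [-3.7, -1.5, 5.2]
opening: 0.0574
gripper_force: 30.0
```

Call:
move_arm(motion=[[[0,0,0],[0,0,0],0.6],[[0,0,0],[0,0,0],0.3],[[0,0,0],[0,0,0],0.1],[[0,0,0],[0,0,0],0.1],[[0,0,0],[0,0,0],0.1],[[0,0,-20],[0,0,0],0.1],[[0,0,-50],[0,0,0],0.1],[[0,0,-85],[0,0,0],0],[[0,0,-115],[0,0,0],0],[[0,0,-115],[0,0,0],0]])

```text
clock: 47.03
tool_pos: [0.5335, 0.2651, 0.2983]
orientation: [-179.5, 0.3, -84.0]
force: [1.2, 1.4, 1.1]
opening: 0.0872
gripper_force: 0.0
```

Call:
move_arm(motion=[[[40,-25,0],[0,0,0],0],[[80,-50,0],[0,0,0],0],[[120,-75,0],[0,0,0],0],[[155,-95,0],[0,0,0],0],[[190,-110,0],[0,0,0],0],[[200,-120,0],[0,0,0],0],[[200,-120,0],[0,0,0],0],[[200,-120,0],[0,0,0],0],[[200,-120,0],[0,0,0],0],[[200,-120,0],[0,0,0],0]])

```text
clock: 47.87
tool_pos: [0.6708, 0.0782, 0.2911]
orientation: [180.0, 0.0, -84.0]
force: [-0.4, -0.2, -0.8]
opening: 0.0875
gripper_force: 0.0
```

Run:
```python
from h import *
np.set_printoptions(precision=4,suppress=True)
o=ctrl.get_obs();print(o['clock'],o['tool_pos'],o['force'])
a=snap('scene','a15');b=snap('side','b15')
t=np.radians(6.7);R=np.array([[np.cos(t),-np.sin(t)],[np.sin(t),np.cos(t)]])
for c,n in(('red',[.51,.432]),('turquoise',[.52,.348]),('purple',[.531,.264])):
    N=np.array(n+[.16]);pa=proj(a,N);pb=proj(b,N)
    f=lambda s,p:min(blobs(s,c,60),key=lambda x:np.hypot(*(np.array(x[1])-p)))
    A,B=f(a,pa),f(b,pb)
    x,e=tri(a,A[1],b,B[1]);print(c,A[:2],B[:2],x,round(e,4),'tray',R.T@(x[:2]-[.52,.349]))
print([x[1] for x in blobs(b,'red') if 225<x[1][0]<235])
```

```text
47.8667 [0.6708 0.0782 0.2911] [-0.4233 -0.1807 -0.8145]
red ([333, 110, 16, 21, 146], [342.4, 117.8]) ([92, 17, 141, 101, 9214], [150.2, 63.6]) [0.3346 0.9509 0.0123] 0.1661 tray [-0.1139  0.6194]
turquoise ([329, 116, 13, 24, 133], [334.5, 123.3]) ([216, 103, 14, 23, 214], [221.8, 112.4]) [0.5215 0.3622 0.1684] 0.0116 tray [0.003 0.013]
purple ([160, 362, 9, 10, 78], [164.1, 366.9]) ([225, 115, 15, 22, 260], [232.1, 125.5]) [ 0.5571 -0.4675  0.4194] 0.6151 tray [-0.0585 -0.8153]
[[230.2, 196.0]]
```

Call:
move_arm(motion=[[[-40,25,-10],[0,0,0],0],[[-80,50,-20],[0,0,0],0],[[-115,75,-40],[0,0,0],0],[[-145,100,-60],[0,0,0],0],[[-160,120,-80],[0,0,0],0],[[-160,120,-100],[0,0,0],0],[[-160,120,-100],[0,0,0],0],[[-160,120,-100],[0,0,0],0],[[-160,120,-100],[0,0,0],0],[[-160,120,-100],[0,0,0],0]])

```text
clock: 48.8
tool_pos: [0.5347, 0.224, 0.3903]
orientation: [179.9, -0.0, -84.0]
force: [0.2, -0.3, 0.2]
opening: 0.0878
gripper_force: 0.0
```

Run:
```python
from h import *
np.set_printoptions(precision=4,suppress=True)
o=ctrl.get_obs();print(o['clock'],o['tool_pos'],o['force'])
w=snap('wrist','w16');t=np.radians(6.7);R=np.array([[np.cos(t),-np.sin(t)],[np.sin(t),np.cos(t)]])
for c,n in(('red',[.51,.432]),('turquoise',[.52,.348]),('purple',[.531,.264])):
    try:
        m=meas(w,c,.196,near=n);print(c,m[0],m[2],m[3],m[4],m[5],'tray',R.T@(m[0][:2]-[.52,.349]))
    except Exception as e: print(c,e)
```

```text
48.8 [0.5347 0.224  0.3903] [ 0.2268 -0.2562  0.21  ]
red max() iterable argument is empty
turquoise [0.5185 0.3691 0.196 ] nan [259. 281.] [ 9.  24.6] [244, 278, 31, 9, 206] tray [0.0008 0.0202]
purple [0.531  0.2641 0.196 ] 0.012430166354666702 [257.9 203.1] [41.3 42.7] [237, 181, 43, 44, 1229] tray [ 0.001  -0.0856]h.py:47: RuntimeWarning: Mean of empty slice.
  C=plane(s,*c,z);W=plane(s,*ww.mean(0),z);f=W-C
  ret = um.true_divide(
```

Purple is upright in the tray. The gripper hides the other two, so one look from further over.

Call:
move_arm(motion=[[[-40,0,0],[0,0,0],0],[[-80,0,0],[0,0,0],0],[[-120,0,0],[0,0,0],0],[[-160,0,0],[0,0,0],0],[[-180,0,0],[0,0,0],0],[[-180,0,0],[0,0,0],0],[[-180,0,0],[0,0,0],0],[[-180,0,0],[0,0,0],0]])

```text
clock: 49.52
tool_pos: [0.5165, 0.4024, 0.3903]
orientation: [179.9, -0.1, -84.0]
force: [0.8, -0.5, 0.6]
opening: 0.0876
gripper_force: 0.0
```

Run:
```python
from h import *
np.set_printoptions(precision=4,suppress=True)
w=snap('wrist','w17');t=np.radians(6.7);R=np.array([[np.cos(t),-np.sin(t)],[np.sin(t),np.cos(t)]])
for c,n in(('red',[.51,.432]),('turquoise',[.52,.348]),('purple',[.531,.264])):
    try:
        m=meas(w,c,.196,near=n);print(c,m[0],m[2],m[4],m[5],'tray',R.T@(m[0][:2]-[.52,.349]))
    except Exception as e: print(c,e)
o=ctrl.get_obs();print(o['clock'],o['tool_pos'],o['qvel'].round(2))
```

```text
red [0.5105 0.4321 0.196 ] 0.014627214193907107 [44.7 46.9] [238, 168, 47, 50, 1576] tray [0.0002 0.0836]
turquoise [0.5206 0.3645 0.196 ] 0.02147856685875019 [19.2 35.6] [236, 96, 49, 51, 1715] tray [0.0024 0.0153]
purple [0.5437 0.2678 0.196 ] 0.004732801647439577 [18.1 27.6] [233, 12, 52, 56, 1130] tray [ 0.0141 -0.0834]
49.5667 [0.5167 0.402  0.3909] [-0.42 -0.86  0.03  0.09 -0.01 -0.18]
```

```bash
python3 -c "
from plant import ctrl
print(ctrl.close_job())"
```

```text
the job is handed in; nothing more can be done
None
```

I photographed the red, turquoise and purple jars in that order (no yellow jar was there); all three now stand upright in the top tray, the pedal is up, and the job is handed in. No verdict came back.

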